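Restart the coil winder: unload the coil, plug in the relay, throw the lever

TASK

The winder was locked out by pulling its relay. Slide the full coil up off the winder spindle and set it down over the short stub of the transport pallet, let go of it, and only then plug the boxy, rectangular-footed relay fully home into the socket on the sloping control desk and, last of all, push the run lever over. Set things down without dropping them and leave the round unit where it stands.

Things in the scene. Friction and masses are not known exactly. Their poses are not given: they have to be found in the camera images.
- coil: Wound coil: a black bobbin with copper winding, axis vertical, 112 mm tall, bore 26 mm right through. Flanges 60 mm in diameter from 0 to 82 mm height (copper winding between them); on top a plain black collar, 40 mm outside diameter, from 82 to 112 mm height, which is the place to grip. Mass about 0.3 kg. Origin: centre of its underside, z up its axis.
- spindle: Winder spindle, fixed: dark steel base 100 x 100 x 22 mm with a round steel shoulder (68 mm diameter) up to 30 mm, and on it an upright steel post 16 mm in diameter whose tip is at 116 mm. The coil starts on it, its underside at 30 mm height, so the coil must rise 86 mm to come clear. Origin: centre of the base's underside, z up.
- spindle_tip (a point): The tip of the spindle post, 116 mm above the table, on its axis.
- pallet: Transport pallet, fixed: aluminium plate 100 x 100 x 20 mm with an upright stub 21 mm in diameter in the middle, rising 32 mm above the plate (to 52 mm), its upper 9 mm coned. Same size of base as the spindle's, told apart by its short stub. The two may change sides. Origin: centre of its underside, z up.
- pallet_seat (a point): Where the stub meets the plate's top face, 20 mm above the table: the coil's underside centre belongs here.
- relay: Plug-in relay standing upright on its foot: boxy grey case 60 (its x) x 44 (its y) mm, with a pale rectangle on top, from 25 to 95 mm height, and below it a rectangular plug foot 40 (x) x 28 (y) mm, 25 mm long, its lowest 12 mm tapering to 33 x 21 mm at the tip. Mass about 0.24 kg. Origin: centre of the foot's underside, z up through the case.
- relay_shoulder (a point): Centre of the case's underside (the shoulder above the foot), 25 mm above the relay's origin, same axes. It rests on the socket's face when the relay is fully home.
- desk: Sloping control desk, fixed: white, 260 mm deep (x), 300 mm wide (y); its 220 mm deep panel rises at 30 degrees from 40 mm height at the edge near the robot to 167 mm at the far edge. Carries the socket on its +y half and the lever on its -y half. Origin: centre line of the underside, 110 mm behind its near edge; yaw only.
- socket_mouth (a point): Centre of the socket's rectangular hole, at the face of a grey block 100 x 85 x 34 mm on the desk's panel. z: outward normal of the face, leaning 30 degrees from vertical towards the robot; x: up the slope, away from the robot; y: sideways to the left. Hole 42.4 (x) x 30.4 (y) mm, 28 mm deep, sharp-edged. The relay goes in along -z, its long side along x (either way round).
- run_lever (a joint): Run lever angle in rad: starts between 0 and 0.12 (leaning down the slope, towards the robot), 1.0 is fully over (leaning up the slope). It stays where it is left and needs about 1 to 2 N at the tip.
- lever_pivot (a point): Pivot of the run lever, on the panel's -y half, 22 mm above the panel face; axes as the socket's. The lever is a steel rod 10 mm thick with a black ball of 26 mm diameter at its end, 80 mm from the pivot; at joint value q the ball's centre is at (80 sin(q - 0.5), 0, 80 cos(q - 0.5)) mm in these axes. Base block 70 x 50 x 25 mm. About 170 mm from the socket's hole sideways (y).
- round_unit: A round grey plug-in can, 54 mm in diameter, 95 mm tall over all, on a round foot 36 mm in diameter, which does not fit the socket. It stands on the table, may change places with the relay, and is to be left alone. Origin: centre of its underside.

How it is judged:
By the outcome, as a careful person would: the job done as asked, in the order asked, and still so for the second after the job is handed in, with the robot touching nothing.
It also fails if it takes over 61 s, if anything falls off the work surface, if the arm or the gripper's body presses on something with over 40 N, if the wrist force passes 120 N, or if a joint passes its speed limit or range.

ROBOT

A 7-joint arm with a two-finger parallel gripper is mounted at the origin on the work surface. World frame = base frame: x ahead of the robot, y to its left, z up, the work surface at z = 0. Lengths are in m, angles in rad, forces in N, time in s.
With the tool pointing down it reaches from about 0.425 to 0.925 m from the base axis. Payload 6.8 kg.
Tool frame: the origin (TCP) lies at the very end of the fingers, on their centre line; the grasp point (between the pads) lies 19 mm behind it; z points along the fingers, y is the direction in which the jaws open and shut (so a half turn about z gives the same grasp; the last joint's range is limited). The gripper opens to 85 mm and grips with 20 to 120 N. Pads are 22 mm wide; open, the fingers measure 114 mm over their backs; the gripper's body (76 mm by 85 mm) begins 54 mm behind the grasp point. The pads swing forward as they close: fully open they stand 13 mm farther back than shut.
Start: joints at [1.033, 0.477, 0.022, 1.555, -0.011, 1.109, -0.083], TCP at [0.281, -0.614, 0.208] pointing down, gripper open.
Joint ranges: [-2.96, 2.96], [-0.34, 2.1], [-1.41, 1.46], [0.24, 2.44], [-1.37, 4.51], [0.17, 1.92], [-2.96, 2.96]. Speed limits (rad/s): [2.39, 2.39, 3.14, 3.14, 3.14, 3.14, 3.14].

INTERFACE

Orientations are given as a 3x3 rotation matrix whose columns are the frame's x, y, z axes.
In Python, from cell import bot, snapshot gives the robot as it stands.
- The arm moves only by the tool drive_tool, never from a script. Its argument "targets" is a list of rows, each an object of numbers: "ax", "ay", "az": the turn, a rotation vector about the world's x, y, z in units of 90 degrees (1.0 is 90 degrees); "x", "y", "z": the shift along the world's x, y, z in units of 400 mm (1.0 is 400 mm); "hand": the gripper command: -1 is shut, 1 is fully open, values between are in proportion. A call has 1 to 8 rows; each row shifts and turns the commanded pose from where the row before left it; what a row does not reach is not made up. A row lasts 1/10 s, in which the tool goes at most 50 mm and 8.59 degrees, less where a joint would pass 70% of its speed; a pose out of reach is approached as far as the arm can. A call with a number of a shift or a turn outside -1 to 1 is refused whole. A call with a gripper value outside its range is refused whole. The fingers move at their own pace and stop on an object; the grip force is fixed at half the most. Time passes only in rows, so rows that do not move let the fingers close. It gives the time, the measured TCP pose, the force and the opening at its end, in the units of the state.
- bot.read_state(): the state, without advancing time (a new reading comes with each control period).
- snapshot(name): name is "scene" or "side" or "wrist"; returns a dict with "frame" (400x640x3 uint8, red, green, blue), "z_map" (400x640 float32, m along the optical axis (not along the pixel's ray), 0 where there is no reading), "fx", "fy", "cx", "cy" (pixels), "world_from_camera" (4x4, takes a point from camera to world coordinates). Camera axes: x right, y up, looking along -z (the intrinsics and any distortion apply to the point x, -y, -z); pixel columns grow to the right and rows downward; lengths in m; the calibration is good to about 2 mm. A picture is of the moment at which its call begins.
- bot.job_done(): hands the job in, once; it reports no verdict.
The state is a dict: "t": time; "q": joint angles; "qd": joint speeds; "tau": joint torques, N m; "tcp_pos": TCP position; "tool_rot": TCP orientation; "contact_force": force on the tool from outside, world axes, zero at the start; "ft_torque": the same for the moment, N m; "opening": finger opening in m.
Only numpy, scipy, OpenCV 4.12 (cv2) and the standard library are available. Lean on these libraries where they do the work, as an engineer would, in place of code of your own. Each camera call takes 0.05 s, during which the arm holds its last target. There are 200 camera calls.

## Working session

There is one attempt and no reset: what is moved stays moved. The work goes in short steps, Python scripts to look and compute and a tool call to move; the robot and the scene stay as the last step left them, time stands still between calls to the robot, and variables do not carry over. Pictures are saved under pics/ and viewed, about 8 in all and at most 12, crops included, and the job is handed in when it is done.

Besides the shell and the picture viewer there is one more tool, called after "Emit:" as name(argument=value, ...), one argument or row to a line, values as JSON. drive_tool: Moves the arm, as the interface text tells. Shifts and turns lie within -1 to 1; 1 stands for 400 mm of shift or 90 degrees of turn. Its arguments: {"type":"object","properties":{"targets":{"type":"array"}},"required":["targets"]}

```bash
ls; mkdir -p pics
cat > h.py <<'E'
import numpy as np, cv2
from cell import bot, snapshot
def take(n,fn=None):
    s=snapshot(n); f=s["frame"]
    if fn: cv2.imwrite("pics/"+fn,cv2.cvtColor(f,cv2.COLOR_RGB2BGR))
    np.savez("/tmp/%s.npz"%(fn or n),**s)
    return s
def cloud(s):
    h,w=s["z_map"].shape; v,u=np.mgrid[:h,:w]; d=s["z_map"]
    P=np.stack([(u-s["cx"])/s["fx"]*d,-(v-s["cy"])/s["fy"]*d,-d],-1)
    T=s["world_from_camera"]; return P@T[:3,:3].T+T[:3,3]
def ray(s,u,v):
    T=s["world_from_camera"]
    return T[:3,3],T[:3,:3]@np.array([(u-s["cx"])/s["fx"],-(v-s["cy"])/s["fy"],-1.])
def onz(s,u,v,z):
    o,d=ray(s,u,v); return o+d*(z-o[2])/d[2]
E
python3 - <<'E'
from h import *
for n in("scene","side"):
    s=take(n,n+"0.png"); print(n,s["world_from_camera"].round(3).tolist(),s["fx"],s["fy"],s["cx"],s["cy"],[k for k in s], (s["z_map"]>0).mean())
st=bot.read_state(); print({k:np.round(v,3).tolist() for k,v in st.items()})
E
cd pics; python3 -c "
import cv2,numpy as np
cv2.imwrite('both.png',cv2.resize(np.vstack([cv2.imread('scene0.png'),cv2.imread('side0.png')]),(480,600)))"
```

```text
pics
scene [[-0.302, -0.777, 0.552, 1.082], [0.953, -0.241, 0.183, 0.171], [-0.009, 0.582, 0.813, 0.873], [0.0, 0.0, 0.0, 1.0]] 363.3952725984007 363.3952725984007 321.28245676837395 200.62804104922768 ['frame', 'z_map', 'fx', 'fy', 'cx', 'cy', 'world_from_camera'] 0.9959453125
side [[0.997, 0.043, -0.063, 0.479], [-0.074, 0.739, -0.669, -0.761], [0.017, 0.672, 0.74, 0.95], [0.0, 0.0, 0.0, 1.0]] 516.8031025526029 516.8031025526029 320.88689702199235 201.25939745617035 ['frame', 'z_map', 'fx', 'fy', 'cx', 'cy', 'world_from_camera'] 0.996140625
{'t': 0.1, 'q': [1.033, 0.478, 0.022, 1.556, -0.012, 1.109, -0.083], 'qd': [-0.002, -0.001, 0.0, -0.004, -0.001, 0.001, 0.001], 'tau': [0.005, -59.777, 1.614, -28.195, 0.013, 0.005, -0.0], 'tcp_pos': [0.281, -0.613, 0.207], 'tool_rot': [[0.909, 0.417, -0.001], [0.417, -0.909, 0.001], [-0.0, -0.002, -1.0]], 'contact_force': [-0.77, -0.282, -0.401], 'ft_torque': [0.042, -0.029, -0.021], 'opening': 0.085}
```

View pics/scene0.png

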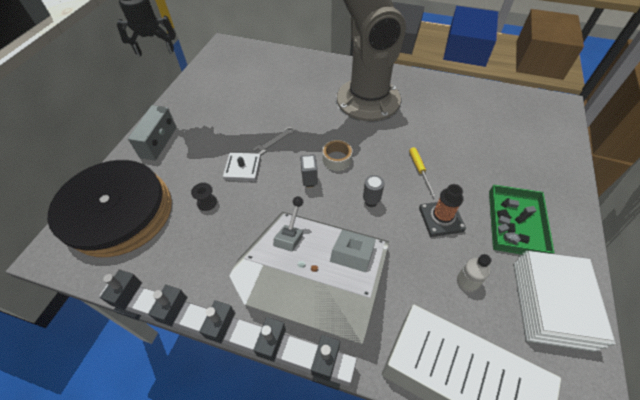

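View pics/side0.png

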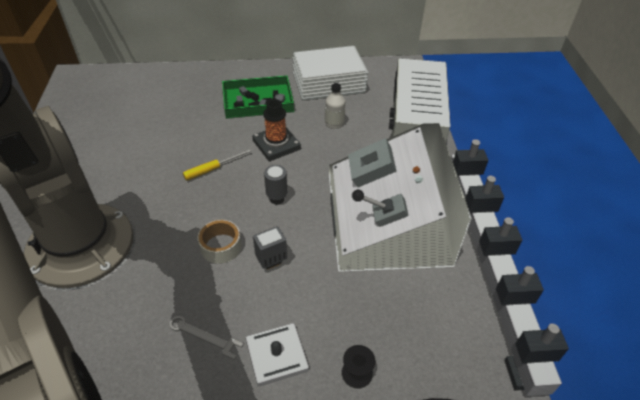

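The scene view shows the coil on the spindle at about (447,205), pallet (241,165), relay (309,170), round unit (373,190), socket (352,248) and lever ball (298,202). In the side view they are at (275,120), (277,350), (269,247), (276,183), (370,160) and (358,195).

```bash
cat > m1.py <<'E'
from h import *
S={n:dict(np.load("/tmp/%s0.png.npz"%n)) for n in("scene","side")}
C={n:cloud(S[n]) for n in S}
box={"coil":((425,180,470,235),(250,90,300,155)),"pallet":((222,148,262,182),(245,322,308,382)),"relay":((298,150,320,190),(250,225,290,270)),"round":((360,172,386,210),(262,160,292,204)),
"socket":((328,226,380,272),(348,140,396,184)),"lever":((272,194,306,250),(350,186,408,224))}
for k,(a,b) in box.items():
  for n,(u0,v0,u1,v1) in (("scene",a),("side",b)):
    P=C[n][v0:v1,u0:u1].reshape(-1,3); P=P[P[:,2]>0.006]
    zt=np.percentile(P[:,2],99.5)
    T=P[P[:,2]>zt-0.006]
    print(k,n,"ztop %.4f"%zt,"top mid",((T.min(0)+T.max(0))/2).round(4),"ext",np.ptp(T,axis=0).round(3),"all mid",((P.min(0)+P.max(0))/2).round(4),np.ptp(P,axis=0).round(3),len(T))
    r=cv2.minAreaRect(((T[:,:2])*1000).astype(np.float32)); print("   rect",np.round(r[0],1),np.round(r[1],1),round(r[2],1))
# ray triangulation
def tri(p,q):
    o1,d1=ray(S["scene"],*p);o2,d2=ray(S["side"],*q)
    A=np.stack([d1,-d2],1);t=np.linalg.lstsq(A,o2-o1,rcond=None)[0];a=o1+d1*t[0];b=o2+d2*t[1];return ((a+b)/2).round(4),np.linalg.norm(a-b).round(4)
print("ball",tri((298,202),(358,195)),"pal stub",tri((241,161),(277,346)))
# noise of table
T=C["scene"][100:115,450:480].reshape(-1,3);print(T[:,2].mean(),T[:,2].std())
T=C["side"][280:300,300:330].reshape(-1,3);print(T[:,2].mean(),T[:,2].std())
ims=[]
for n,i in(("scene",0),("side",1)):
  for k in box:
    u0,v0,u1,v1=box[k][i]; ims.append(cv2.resize(cv2.cvtColor(S[n]["frame"][v0-8:v1+8,u0-8:u1+8],cv2.COLOR_RGB2BGR),(260,260),interpolation=cv2.INTER_CUBIC))
cv2.imwrite("pics/crops.png",cv2.resize(np.vstack([np.hstack(ims[i:i+3]) for i in (0,3)]),(780,520)))
E
python3 m1.py
```

```text
coil scene ztop 0.8727 top mid [1.0817 0.1714 0.8727] ext [0. 0. 0.] all mid [0.707  0.2766 0.4394] [0.749 0.21  0.867] 13
   rect [1081.7  171.4] [0. 0.] 0.0
coil side ztop 0.9501 top mid [ 0.479  -0.761   0.9501] ext [0. 0. 0.] all mid [ 0.452  -0.1012  0.4781] [0.149 1.32  0.944] 20
   rect [ 479. -761.] [0. 0.] 0.0
pallet scene ztop 0.8727 top mid [1.0817 0.1714 0.8727] ext [0. 0. 0.] all mid [ 0.7172 -0.0961  0.4394] [0.729 0.535 0.867] 13
   rect [1081.7  171.4] [0. 0.] 0.0
pallet side ztop 0.9501 top mid [ 0.479  -0.761   0.9501] ext [0. 0. 0.] all mid [ 0.4417 -0.5022  0.4781] [0.118 0.518 0.944] 16
   rect [ 479. -761.] [0. 0.] 0.0
relay scene ztop 0.8727 top mid [1.0817 0.1714 0.8727] ext [0. 0. 0.] all mid [0.7427 0.0298 0.4395] [0.678 0.283 0.866] 7
   rect [1081.7  171.4] [0. 0.] 0.0
relay side ztop 0.9501 top mid [ 0.479  -0.761   0.9501] ext [0. 0. 0.] all mid [ 0.4392 -0.407   0.4782] [0.08  0.708 0.944] 13
   rect [ 479. -761.] [0. 0.] 0.0
round scene ztop 0.3480 top mid [1.0817 0.1714 0.8727] ext [0. 0. 0.] all mid [0.7538 0.1271 0.4396] [0.656 0.089 0.866] 3
   rec
[... 398 characters left out ...]
p mid [ 0.5966 -0.3064  0.5492] ext [0.235 0.909 0.802] all mid [ 0.6106 -0.2873  0.5054] [0.263 0.947 0.889] 95
   rect [ 605.2 -309. ] [938.  27.] 76.1
lever scene ztop 0.1837 top mid [0.8478 0.0618 0.5252] ext [0.468 0.219 0.695] all mid [0.8315 0.0304 0.4494] [0.501 0.282 0.847] 53
   rect [849.7  60.1] [514.3  19.1] 23.5
lever side ztop 0.9386 top mid [ 0.479  -0.761   0.9501] ext [0. 0. 0.] all mid [ 0.6101 -0.3385  0.5038] [0.262 0.845 0.893] 12
   rect [ 479. -761.] [0. 0.] 0.0
ball (array([ 0.6231, -0.0395,  0.167 ]), np.float64(0.0011)) pal stub (array([ 0.4444, -0.2992,  0.0355]), np.float64(0.0027))
0.009277876851401348 0.08178758493382234
0.004132487848820716 0.06708268350614799
```

```bash
sed -i 's/P=P\[P\[:,2\]>0.006\]/P=P[(P[:,2]>0.006)\&(P[:,2]<0.3)]/; s/zt=np.percentile(P\[:,2\],99.5)/zt=np.percentile(P[:,2],97)/; s/T=P\[P\[:,2\]>zt-0.006\]/T=P[abs(P[:,2]-zt)<0.006]/' m1.py; sed -i 's/print(T\[:,2\].mean(),T\[:,2\].std())/print(np.median(T[:,2]),np.percentile(T[:,2],[16,84]))/' m1.py; python3 m1.py
```

```text
coil scene ztop 0.1431 top mid [0.4544 0.317  0.1415] ext [0.039 0.038 0.008] all mid [0.4255 0.3193 0.0759] [0.186 0.125 0.14 ] 121
   rect [454.6 316.9] [39.3 37. ] 4.6
coil side ztop 0.1389 top mid [0.4519 0.3115 0.1386] ext [0.038 0.045 0.011] all mid [0.452  0.4057 0.0751] [0.149 0.306 0.138] 126
   rect [450.8 312. ] [39.4 43.1] 20.0
pallet scene ztop 0.0450 top mid [ 0.4463 -0.2986  0.045 ] ext [0.019 0.019 0.012] all mid [ 0.4295 -0.3015  0.0306] [0.154 0.124 0.049] 30
   rect [ 445.9 -298.5] [16.7 18.6] 60.7
pallet side ztop 0.0433 top mid [ 0.4421 -0.3042  0.0432] ext [0.019 0.019 0.012] all mid [ 0.4417 -0.3018  0.0309] [0.118 0.117 0.05 ] 68
   rect [ 442.1 -304.6] [19.4 17.8] 5.0
relay scene ztop 0.0995 top mid [ 0.4377 -0.078   0.0976] ext [0.068 0.056 0.008] all mid [ 0.4386 -0.0798  0.0539] [0.07  0.064 0.095] 235
   rect [437.6 -78.5] [59.6 42.7] 19.7
relay side ztop 0.0972 top mid [ 0.4342 -0.0834  0.0953] ext [0.069 0.061 0.008] all mid [ 0.4344 -0.0848  0.0528] [0.07  0.063 0.093] 457
   rect [434.5 -84. ] [60.1 45.7] 24.4
round scene ztop 0.0994 top mid [0.4522 0
[... 527 characters left out ...]
1489] ext [0.026 0.086 0.011] all mid [0.6829 0.1116 0.1074] [0.119 0.149 0.094] 221
   rect [703.9 108.9] [86.6 25.9] 88.7
lever scene ztop 0.1797 top mid [ 0.625  -0.0391  0.1791] ext [0.022 0.023 0.011] all mid [ 0.6627 -0.0519  0.1052] [0.163 0.117 0.158] 73
   rect [625. -39.] [23.  21.4] 18.6
lever side ztop 0.1752 top mid [ 0.6217 -0.0469  0.1751] ext [0.024 0.021 0.012] all mid [ 0.675  -0.0012  0.1202] [0.132 0.17  0.125] 87
   rect [620.9 -47. ] [18.8 23.2] 79.6
ball (array([ 0.6231, -0.0395,  0.167 ]), np.float64(0.0011)) pal stub (array([ 0.4444, -0.2992,  0.0355]), np.float64(0.0027))
0.001611067045566461 [-0.00015877  0.0033999 ]
-0.0005592829689404222 [-0.00234132  0.00121995]
```

View pics/crops.png

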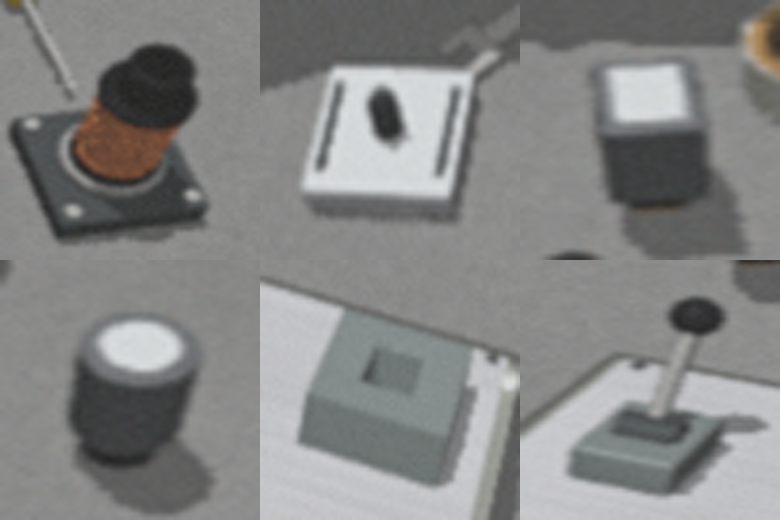

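Emit:
drive_tool(
  targets=[
    {"x":0.05,"y":0.09,"z":0.03,"hand":1},
    {"x":0.05,"y":0.09,"z":0.03,"hand":1},
    {"x":0.05,"y":0.09,"z":0.03,"hand":1},
    {"x":0.05,"y":0.09,"z":0.03,"hand":1},
    {"x":0.05,"y":0.09,"z":0.03,"hand":1},
    {"x":0.05,"y":0.09,"z":0.03,"hand":1},
    {"x":0.05,"y":0.09,"z":0.03,"hand":1},
    {"hand":1},
  ],
)

```text
$.targets[0]: bad value
```

Run:
```python
from h import *
s=take("wrist","w1.png"); T=s["world_from_camera"]; st=bot.read_state(); R=st["tool_rot"];R=np.array(R)
print(T.round(3).tolist(),s["fx"],s["cx"],s["cy"]); print("cam in tool",R.T@(T[:3,3]-st["tcp_pos"]), (R.T@T[:3,:3]).round(3).tolist()); print(st["tcp_pos"],st["qd"])
```

```text
[[0.417, 0.859, 0.298, 0.357], [-0.909, 0.394, 0.136, -0.579], [-0.001, -0.327, 0.945, 0.373], [0.0, 0.0, 0.0, 1.0]] 320.933383416548 318.3624120566717 204.82280003171036
cam in tool [ 8.34070088e-02 -9.12170293e-05 -1.65964894e-01] [[-0.0, 0.945, 0.327], [1.0, 0.0, -0.001], [-0.001, 0.327, -0.945]]
[ 0.28102492 -0.61318274  0.20743679] [ 6.63932524e-06 -1.86809587e-03  1.56133932e-03 -2.99851801e-03
 -2.09403325e-05  3.73408898e-05  5.61425818e-04]
```

View pics/w1.png

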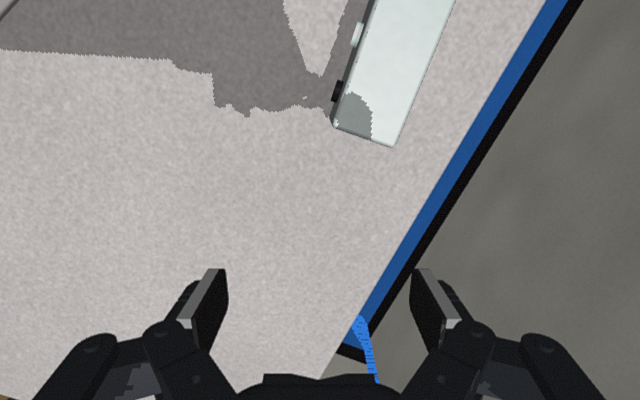

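The image is the start view (first move was refused): fingers at about (215,300) and (425,300), only the table and a white block in sight. I'll resend with every field given.

Emit:
drive_tool(
  targets=[
    {"ax":0,"ay":0,"az":0,"x":0.05,"y":0.09,"z":0.03,"hand":1},
    {"ax":0,"ay":0,"az":0,"x":0.05,"y":0.09,"z":0.03,"hand":1},
    {"ax":0,"ay":0,"az":0,"x":0.05,"y":0.09,"z":0.03,"hand":1},
    {"ax":0,"ay":0,"az":0,"x":0.05,"y":0.09,"z":0.03,"hand":1},
    {"ax":0,"ay":0,"az":0,"x":0.05,"y":0.09,"z":0.03,"hand":1},
    {"ax":0,"ay":0,"az":0,"x":0.05,"y":0.09,"z":0.03,"hand":1},
    {"ax":0,"ay":0,"az":0,"x":0.05,"y":0.09,"z":0.03,"hand":1},
    {"ax":0,"ay":0,"az":0,"x":0,"y":0,"z":0,"hand":1},
  ],
)

```text
t: 0.95
tcp_pos: [0.426, -0.3558, 0.2941]
tool_rot: [[0.905, 0.426, 0.004], [0.426, -0.905, 0.001], [0.004, 0.001, -1.0]]
contact_force: [0.4, 0.0, -0.6]
opening: 0.0854
```

Run:
```python
from h import *
s=take("wrist","w2.png"); st=bot.read_state(); print(st["t"],st["tcp_pos"])
P=cloud(s); z=P[...,2]
m=(abs(z-0.02)<0.006)&(np.hypot(P[...,0]-.444,P[...,1]+.301)<0.085)
n,l,stt,c=cv2.connectedComponentsWithStats(m.astype(np.uint8)); i=1+stt[1:,4].argmax(); m=l==i
Q=P[m]; r=cv2.minAreaRect((Q[:,:2]*1000).astype(np.float32)); print("plate",np.round(r[0],1),np.round(r[1],1),r[2],"z",np.median(Q[:,2]),c[i])
m=(z>0.042)&(z<.07)&(np.hypot(P[...,0]-.444,P[...,1]+.301)<0.03); Q=P[m]; print("stub",((Q.min(0)+Q.max(0))/2).round(4),np.ptp(Q,axis=0).round(4),len(Q),np.percentile(z[m],[50,95]))
# bright plate by ray onto z=.02
hsv=cv2.cvtColor(s["frame"],cv2.COLOR_RGB2HSV); print(hsv[int(c[i][1]),int(c[i][0])+30])
m=(abs(z)<.005); print("table",np.median(z[m]))
```

```text
1.0 [ 0.42361117 -0.35875989  0.29309036]
plate [ 442.6 -302. ] [100.2 100. ] 13.984942436218262 z 0.020236359524004904 [287.14857784 128.1315494 ]
stub [ 0.443  -0.3019  0.048 ] [0.0198 0.0198 0.0119] 208 [0.04825194 0.05306668]
[ 94  17 108]
table 0.00020993245753292422
```

View pics/w2.png

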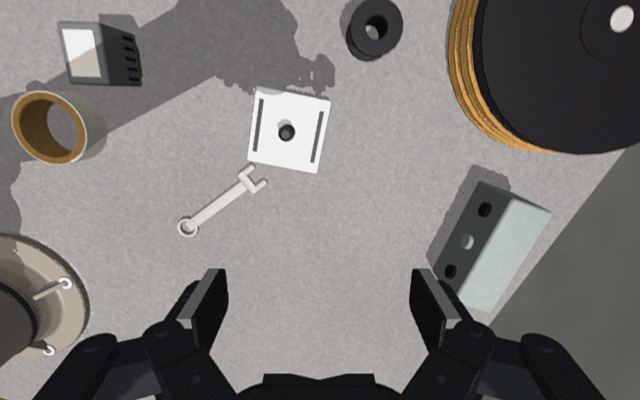

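The wrist view shows the pallet at (287,130) with its stub, the relay at (90,52) and a plain ring at (375,28). The plate measures 100 x 100 mm at z 0.020. Next I look at the relay on the way to the coil.

Emit:
drive_tool(
  targets=[
    {"ax":0,"ay":0,"az":0,"x":0.01,"y":0.1,"z":0,"hand":1},
    {"ax":0,"ay":0,"az":0,"x":0.01,"y":0.1,"z":0,"hand":1},
    {"ax":0,"ay":0,"az":0,"x":0.01,"y":0.1,"z":0,"hand":1},
    {"ax":0,"ay":0,"az":0,"x":0.01,"y":0.1,"z":0,"hand":1},
    {"ax":0,"ay":0,"az":0,"x":0.01,"y":0.1,"z":0,"hand":1},
    {"ax":0,"ay":0,"az":0,"x":0,"y":0.1,"z":0,"hand":1},
    {"ax":0,"ay":0,"az":0,"x":0,"y":0,"z":0,"hand":1},
  ],
)

```text
t: 1.7
tcp_pos: [0.4412, -0.1172, 0.2921]
tool_rot: [[0.906, 0.423, -0.0], [0.423, -0.906, 0.001], [0.0, -0.001, -1.0]]
contact_force: [0.4, -0.3, 0.4]
opening: 0.0857
```

```bash
cat > top.py <<'E'
from h import *
def blob(P,c,z0,z1,r):
    m=(P[...,2]>z0)&(P[...,2]<z1)&(np.hypot(P[...,0]-c[0],P[...,1]-c[1])<r)
    n,l,st,_=cv2.connectedComponentsWithStats(m.astype(np.uint8)); m=l==1+st[1:,4].argmax()
    Q=P[m]; r=cv2.minAreaRect((Q[:,:2]*1000).astype(np.float32))
    return np.round(r[0],1),np.round(r[1],1),round(r[2],1),"z",np.median(Q[:,2]).round(4),"mean",Q.mean(0).round(4),len(Q)
E
python3 - <<'E'
from top import *
s=take("wrist","w3.png"); st=bot.read_state(); print(st["t"],st["tcp_pos"]); P=cloud(s)
print("relay",blob(P,(.436,-.081),.089,.102,.06))
for n,c,z0,z1,r in (("socket",(.69,.11),.08,.2,.09),("coil",(.453,.314),.136,.15,.05)):
    try: print(n,blob(P,c,z0,z1,r))
    except Exception as e: print(n,e)
E
```

```text
1.75 [ 0.44106856 -0.12029318  0.29198673]
relay (array([434.9, -81.6]), array([60.6, 44. ]), 24.2, 'z', np.float64(0.0958), 'mean', array([ 0.4368, -0.0813,  0.0957]), 1976)
socket attempt to get argmax of an empty sequence
coil attempt to get argmax of an empty sequence
```

Emit:
drive_tool(
  targets=[
    {"ax":0,"ay":0,"az":0,"x":0.01,"y":0.12,"z":0.01,"hand":1},
    {"ax":0,"ay":0,"az":0,"x":0,"y":0.12,"z":0.01,"hand":1},
    {"ax":0,"ay":0,"az":0,"x":0,"y":0.12,"z":0,"hand":1},
    {"ax":0,"ay":0,"az":0,"x":0,"y":0.12,"z":0,"hand":1},
    {"ax":0,"ay":0,"az":0,"x":0,"y":0.12,"z":0,"hand":1},
    {"ax":0,"ay":0,"az":0,"x":0,"y":0.12,"z":0,"hand":1},
    {"ax":0,"ay":0,"az":0,"x":0,"y":0.12,"z":0,"hand":1},
    {"ax":0,"ay":0,"az":0,"x":0,"y":0,"z":0,"hand":1},
  ],
)

```text
t: 2.55
tcp_pos: [0.4449, 0.2195, 0.3001]
tool_rot: [[0.906, 0.423, -0.001], [0.423, -0.906, 0.003], [0.001, -0.003, -1.0]]
contact_force: [-0.8, -0.5, 1.4]
opening: 0.0854
```

Run:
```python
from top import *
s=take("wrist","w4.png"); st=bot.read_state(); print(st["t"],st["tcp_pos"]); P=cloud(s)
print("collar",blob(P,(.453,.314),.136,.15,.05))
print("flange",blob(P,(.453,.314),.106,.118,.05))
print("base",blob(P,(.453,.314),.017,.027,.09))
try: print("socket",blob(P,(.69,.11),.08,.2,.09))
except Exception as e: print(e)
```

```text
2.6 [0.44557404 0.21576196 0.29973682]
collar (array([452.4, 315.2]), array([38.6, 38.6]), 51.7, 'z', np.float64(0.1419), 'mean', array([0.4531, 0.3154, 0.1416]), 794)
flange (array([453.8, 314.3]), array([59.2, 55.6]), 49.4, 'z', np.float64(0.1121), 'mean', array([0.4601, 0.3096, 0.1121]), 1008)
base (array([452.3, 315.4]), array([100.1, 100.3]), 26.6, 'z', np.float64(0.0221), 'mean', array([0.466 , 0.3078, 0.0222]), 2677)
socket (array([656. ,  89.3]), array([ 70. , 166.3]), 21.9, 'z', np.float64(0.1102), 'mean', array([0.6637, 0.0898, 0.1099]), 9563)
```

Emit:
drive_tool(
  targets=[
    {"ax":0,"ay":0,"az":0,"x":0.006,"y":0.083,"z":-0.04,"hand":1},
    {"ax":0,"ay":0,"az":0,"x":0.006,"y":0.083,"z":-0.04,"hand":1},
    {"ax":0,"ay":0,"az":0,"x":0.006,"y":0.083,"z":-0.04,"hand":1},
    {"ax":0,"ay":0,"az":0,"x":0,"y":0,"z":-0.1,"hand":1},
    {"ax":0,"ay":0,"az":0,"x":0,"y":0,"z":-0.07,"hand":1},
    {"ax":0,"ay":0,"az":0,"x":0,"y":0,"z":0,"hand":1},
    {"ax":0,"ay":0,"az":0,"x":0,"y":0,"z":0,"hand":1},
  ],
)

```text
t: 3.3
tcp_pos: [0.4538, 0.312, 0.1843]
tool_rot: [[0.91, 0.414, -0.0], [0.414, -0.91, -0.001], [-0.001, 0.001, -1.0]]
contact_force: [0.2, -0.1, 0.2]
opening: 0.0855
```

Emit:
drive_tool(
  targets=[
    {"ax":0,"ay":0,"az":0,"x":-0.003,"y":0.008,"z":-0.07,"hand":1},
    {"ax":0,"ay":0,"az":0,"x":0,"y":0,"z":-0.07,"hand":1},
    {"ax":0,"ay":0,"az":0,"x":0,"y":0,"z":-0.038,"hand":1},
    {"ax":0,"ay":0,"az":0,"x":0,"y":0,"z":0,"hand":1},
    {"ax":0,"ay":0,"az":0,"x":0,"y":0,"z":0,"hand":1},
  ],
)

```text
t: 3.8
tcp_pos: [0.4523, 0.3174, 0.1144]
tool_rot: [[0.909, 0.416, 0.002], [0.416, -0.909, 0.001], [0.002, -0.0, -1.0]]
contact_force: [0.2, -0.4, 0.1]
opening: 0.085
```

Emit:
drive_tool(
  targets=[
    {"ax":0,"ay":0,"az":0,"x":0,"y":-0.004,"z":0,"hand":0.1},
    {"ax":0,"ay":0,"az":0,"x":0,"y":0,"z":0,"hand":-1},
    {"ax":0,"ay":0,"az":0,"x":0,"y":0,"z":0,"hand":-1},
    {"ax":0,"ay":0,"az":0,"x":0,"y":0,"z":0,"hand":-1},
    {"ax":0,"ay":0,"az":0,"x":0,"y":0,"z":0,"hand":-1},
    {"ax":0,"ay":0,"az":0,"x":0,"y":0,"z":0,"hand":-1},
    {"ax":0,"ay":0,"az":0,"x":0,"y":0,"z":0,"hand":-1},
    {"ax":0,"ay":0,"az":0,"x":0,"y":0,"z":0,"hand":-1},
  ],
)

```text
t: 4.6
tcp_pos: [0.4518, 0.3161, 0.1145]
tool_rot: [[0.909, 0.417, 0.002], [0.417, -0.909, 0.001], [0.002, 0.0, -1.0]]
contact_force: [-0.9, -1.6, 9.0]
opening: 0.0355
```

Emit:
drive_tool(
  targets=[
    {"ax":0,"ay":0,"az":0,"x":0,"y":0,"z":0.02,"hand":-1},
    {"ax":0,"ay":0,"az":0,"x":0,"y":0,"z":0.05,"hand":-1},
    {"ax":0,"ay":0,"az":0,"x":0,"y":0,"z":0,"hand":-1},
    {"ax":0,"ay":0,"az":0,"x":0,"y":0,"z":0,"hand":-1},
  ],
)

```text
t: 5.0
tcp_pos: [0.4514, 0.3155, 0.141]
tool_rot: [[0.909, 0.417, 0.001], [0.417, -0.909, 0.0], [0.001, 0.0, -1.0]]
contact_force: [-1.2, -0.3, -2.7]
opening: 0.0355
```

Run:
```python
from h import *
a=take("wrist","w5.png")["frame"]; b=take("scene","s5.png")["frame"]
im=np.hstack([cv2.resize(a,(480,300)),cv2.resize(b[110:260,380:540],(320,300),interpolation=cv2.INTER_CUBIC)])
cv2.imwrite("pics/v5.png",cv2.cvtColor(im,cv2.COLOR_RGB2BGR))
```

```text
(no output)
```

View pics/v5.png

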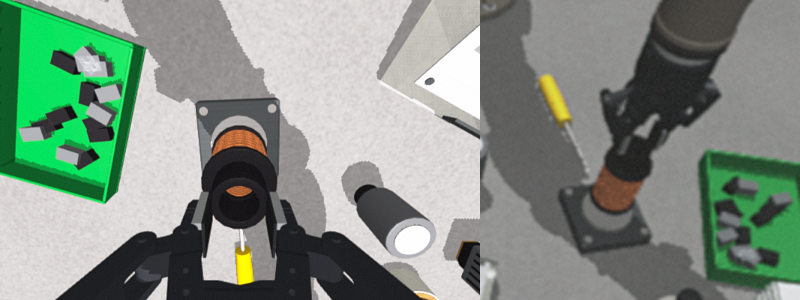

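Lifted about 26 mm: the coil hangs straight in the jaws (wrist view about (240,200)), still on the post, weight about 2.7 N. Continue the lift.

Emit:
drive_tool(
  targets=[
    {"ax":0,"ay":0,"az":0,"x":0,"y":0,"z":0.06,"hand":-1},
    {"ax":0,"ay":0,"az":0,"x":0,"y":0,"z":0.07,"hand":-1},
    {"ax":0,"ay":0,"az":0,"x":0,"y":0,"z":0.07,"hand":-1},
    {"ax":0,"ay":0,"az":0,"x":0,"y":0,"z":0.05,"hand":-1},
    {"ax":0,"ay":0,"az":0,"x":0,"y":0,"z":0,"hand":-1},
  ],
)

```text
t: 5.6
tcp_pos: [0.4522, 0.3167, 0.2429]
tool_rot: [[0.909, 0.417, 0.003], [0.417, -0.909, 0.002], [0.004, -0.001, -1.0]]
contact_force: [0.4, -0.0, -3.2]
opening: 0.0353
```

Emit:
drive_tool(
  targets=[
    {"ax":0,"ay":0,"az":0,"x":0,"y":-0.04,"z":0,"hand":-1},
    {"ax":0,"ay":0,"az":0,"x":0,"y":-0.08,"z":0,"hand":-1},
    {"ax":0,"ay":0,"az":0,"x":0,"y":-0.1,"z":0,"hand":-1},
    {"ax":0,"ay":0,"az":0,"x":0,"y":-0.1,"z":0,"hand":-1},
    {"ax":0,"ay":0,"az":0,"x":0,"y":-0.1,"z":0,"hand":-1},
    {"ax":0,"ay":0,"az":0,"x":0,"y":-0.1,"z":0,"hand":-1},
    {"ax":0,"ay":0,"az":0,"x":0,"y":-0.1,"z":0,"hand":-1},
    {"ax":0,"ay":0,"az":0,"x":0,"y":-0.1,"z":0,"hand":-1},
  ],
)

```text
t: 6.4
tcp_pos: [0.4499, 0.0256, 0.2391]
tool_rot: [[0.909, 0.417, -0.003], [0.417, -0.909, -0.0], [-0.002, -0.001, -1.0]]
contact_force: [1.2, 0.4, -3.1]
opening: 0.0352
```

Emit:
drive_tool(
  targets=[
    {"ax":0,"ay":0,"az":0,"x":0,"y":-0.1,"z":0,"hand":-1},
    {"ax":0,"ay":0,"az":0,"x":0,"y":-0.1,"z":0,"hand":-1},
    {"ax":0,"ay":0,"az":0,"x":0,"y":-0.1,"z":0,"hand":-1},
    {"ax":0,"ay":0,"az":0,"x":-0.005,"y":-0.1,"z":0,"hand":-1},
    {"ax":0,"ay":0,"az":0,"x":-0.005,"y":-0.1,"z":0,"hand":-1},
    {"ax":0,"ay":0,"az":0,"x":-0.005,"y":-0.09,"z":0,"hand":-1},
    {"ax":0,"ay":0,"az":0,"x":-0.005,"y":-0.06,"z":0,"hand":-1},
    {"ax":0,"ay":0,"az":0,"x":0,"y":0,"z":0,"hand":-1},
  ],
)

```text
t: 7.2
tcp_pos: [0.441, -0.2364, 0.2386]
tool_rot: [[0.912, 0.411, -0.004], [0.411, -0.912, -0.0], [-0.004, -0.001, -1.0]]
contact_force: [0.4, -0.2, -3.3]
opening: 0.0357
```

Run:
```python
from top import *
s=take("wrist","w6.png"); st=bot.read_state(); t=np.array(st["tcp_pos"]); print(st["t"],t); P=cloud(s)
R=np.array(st["tool_rot"])
L=(P-t)@R   # tool coords
m=(abs(L[...,0])<.035)&(abs(L[...,1])<.019)&(L[...,2]>-.040)&(L[...,2]<-.018); Q=L[m]
print("collar top in tool",((Q.min(0)+Q.max(0))/2).round(4),np.ptp(Q,axis=0).round(4),np.median(Q,axis=0).round(4),len(Q))
m=(np.hypot(L[...,0],L[...,1])<.045)&(L[...,2]>0)&(L[...,2]<.012); Q=L[m]; 
if len(Q): print("flange",((Q.min(0)+Q.max(0))/2).round(4),np.ptp(Q,axis=0).round(4),np.median(Q[:,2]),len(Q))
try:
  print("plate",blob(P,(.4428,-.302),.015,.026,.075)); print("stub",blob(P,(.4428,-.302),.042,.06,.02))
except Exception as e: print(e)
```

```text
7.25 [ 0.44161942 -0.23390992  0.23878292]
collar top in tool [-0.0007  0.     -0.029 ] [0.0398 0.038  0.0219] [ 0.0011  0.0001 -0.0272] 3482
flange [0.0063 0.0023 0.006 ] [0.0442 0.059  0.0119] 0.0027452138868488012 3131
plate (array([ 443.3, -301.8]), array([ 99.3, 100. ]), 14.1, 'z', np.float64(0.0203), 'mean', array([ 0.4554, -0.3065,  0.0203]), 4496)
stub (array([ 442.9, -301.5]), array([19.5, 20.6]), 18.5, 'z', np.float64(0.0483), 'mean', array([ 0.4439, -0.3003,  0.0483]), 239)
```

Emit:
drive_tool(
  targets=[
    {"ax":0,"ay":0,"az":0,"x":0.003,"y":-0.07,"z":0,"hand":-1},
    {"ax":0,"ay":0,"az":0,"x":0,"y":-0.06,"z":0,"hand":-1},
    {"ax":0,"ay":0,"az":0,"x":0,"y":-0.035,"z":-0.05,"hand":-1},
    {"ax":0,"ay":0,"az":0,"x":0,"y":0,"z":-0.07,"hand":-1},
    {"ax":0,"ay":0,"az":0,"x":0,"y":0,"z":-0.07,"hand":-1},
    {"ax":0,"ay":0,"az":0,"x":0,"y":0,"z":-0.03,"hand":-1},
    {"ax":0,"ay":0,"az":0,"x":0,"y":0,"z":0,"hand":-1},
    {"ax":0,"ay":0,"az":0,"x":0,"y":0,"z":0,"hand":-1},
  ],
)

```text
t: 8.05
tcp_pos: [0.4451, -0.298, 0.1535]
tool_rot: [[0.909, 0.418, 0.0], [0.418, -0.909, -0.0], [0.0, 0.0, -1.0]]
contact_force: [-0.6, 0.2, -1.4]
opening: 0.0356
```

Emit:
drive_tool(
  targets=[
    {"ax":0,"ay":0,"az":0,"x":-0.004,"y":-0.01,"z":0,"hand":-1},
    {"ax":0,"ay":0,"az":0,"x":0,"y":0,"z":-0.02,"hand":-1},
    {"ax":0,"ay":0,"az":0,"x":0,"y":0,"z":-0.02,"hand":-1},
    {"ax":0,"ay":0,"az":0,"x":0,"y":0,"z":-0.02,"hand":-1},
    {"ax":0,"ay":0,"az":0,"x":0,"y":0,"z":-0.02,"hand":-1},
    {"ax":0,"ay":0,"az":0,"x":0,"y":0,"z":0,"hand":-1},
  ],
)

```text
t: 8.65
tcp_pos: [0.4419, -0.3018, 0.1195]
tool_rot: [[0.909, 0.417, -0.002], [0.417, -0.909, 0.001], [-0.001, -0.002, -1.0]]
contact_force: [-0.7, -0.0, -2.4]
opening: 0.0355
```

Emit:
drive_tool(
  targets=[
    {"ax":0,"ay":0,"az":0,"x":0.001,"y":0,"z":-0.015,"hand":-1},
    {"ax":0,"ay":0,"az":0,"x":0,"y":0,"z":-0.015,"hand":-1},
    {"ax":0,"ay":0,"az":0,"x":0,"y":0,"z":0,"hand":-1},
    {"ax":0,"ay":0,"az":0,"x":0,"y":0,"z":0,"hand":-1},
  ],
)

```text
t: 9.05
tcp_pos: [0.4432, -0.3024, 0.1089]
tool_rot: [[0.909, 0.417, -0.0], [0.417, -0.909, 0.0], [-0.0, -0.0, -1.0]]
contact_force: [0.5, 1.0, -2.7]
opening: 0.0355
```

Emit:
drive_tool(
  targets=[
    {"ax":0,"ay":0,"az":0,"x":0,"y":0,"z":-0.006,"hand":-1},
    {"ax":0,"ay":0,"az":0,"x":0,"y":0,"z":-0.004,"hand":-1},
    {"ax":0,"ay":0,"az":0,"x":0,"y":0,"z":0,"hand":-1},
  ],
)

```text
t: 9.35
tcp_pos: [0.4432, -0.3024, 0.1049]
tool_rot: [[0.909, 0.417, -0.0], [0.417, -0.909, 0.0], [-0.0, -0.0, -1.0]]
contact_force: [-1.2, -0.4, -2.6]
opening: 0.0354
```

Emit:
drive_tool(
  targets=[
    {"ax":0,"ay":0,"az":0,"x":0,"y":0,"z":-0.003,"hand":-1},
    {"ax":0,"ay":0,"az":0,"x":0,"y":0,"z":-0.003,"hand":-1},
    {"ax":0,"ay":0,"az":0,"x":0,"y":0,"z":0,"hand":-1},
  ],
)

```text
t: 9.65
tcp_pos: [0.4438, -0.3028, 0.1045]
tool_rot: [[0.909, 0.416, 0.001], [0.416, -0.909, -0.001], [0.001, 0.001, -1.0]]
contact_force: [-4.7, 3.3, 12.8]
opening: 0.0354
```

Seated: z matches the expected height and the force reversed. Release.

Emit:
drive_tool(
  targets=[
    {"ax":0,"ay":0,"az":0,"x":0,"y":0,"z":0.002,"hand":0.1},
    {"ax":0,"ay":0,"az":0,"x":0,"y":0,"z":0,"hand":0.5},
    {"ax":0,"ay":0,"az":0,"x":0,"y":0,"z":0,"hand":1},
    {"ax":0,"ay":0,"az":0,"x":0,"y":0,"z":0,"hand":1},
    {"ax":0,"ay":0,"az":0,"x":0,"y":0,"z":0,"hand":1},
    {"ax":0,"ay":0,"az":0,"x":0,"y":0,"z":0,"hand":1},
  ],
)

```text
t: 10.25
tcp_pos: [0.4433, -0.3024, 0.1033]
tool_rot: [[0.909, 0.417, -0.0], [0.417, -0.909, 0.0], [-0.0, -0.0, -1.0]]
contact_force: [-0.3, -0.1, 0.4]
opening: 0.0853
```

Emit:
drive_tool(
  targets=[
    {"ax":0,"ay":0,"az":0,"x":0,"y":0,"z":0.05,"hand":1},
    {"ax":0,"ay":0,"az":0,"x":0,"y":0,"z":0.1,"hand":1},
    {"ax":0,"ay":0,"az":0,"x":0,"y":0,"z":0.1,"hand":1},
    {"ax":0,"ay":0,"az":0,"x":0,"y":0.08,"z":0.08,"hand":1},
    {"ax":0,"ay":0,"az":0,"x":0,"y":0.12,"z":0.02,"hand":1},
    {"ax":0,"ay":0,"az":0,"x":0,"y":0.1,"z":0,"hand":1},
    {"ax":0,"ay":0,"az":0,"x":0,"y":0,"z":0,"hand":1},
    {"ax":0,"ay":0,"az":0,"x":0,"y":0,"z":0,"hand":1},
  ],
)

```text
t: 11.05
tcp_pos: [0.4433, -0.1819, 0.2436]
tool_rot: [[0.908, 0.419, 0.0], [0.419, -0.908, -0.001], [-0.0, 0.001, -1.0]]
contact_force: [0.2, -1.3, 0.0]
opening: 0.0856
```

Run:
```python
from top import *
s=take("wrist","w7.png"); st=bot.read_state(); print(st["t"],np.array(st["tcp_pos"]).round(4)); P=cloud(s)
for n,a in (("collar",((.443,-.302),.127,.138,.05)),("flange",((.443,-.302),.097,.108,.05)),("relay",((.436,-.081),.089,.102,.06))):
    try: print(n,blob(P,*a))
    except Exception as e: print(n,e)
```

```text
11.1 [ 0.4431 -0.183   0.2434]
collar (array([ 444.6, -302.7]), array([39.1, 39.2]), 23.7, 'z', np.float64(0.132), 'mean', array([ 0.4453, -0.302 ,  0.1316]), 844)
flange (array([ 447.2, -297.9]), array([48. , 59.3]), 63.6, 'z', np.float64(0.1024), 'mean', array([ 0.4506, -0.2919,  0.1024]), 1078)
relay (array([435.2, -81.8]), array([60.2, 44.3]), 23.7, 'z', np.float64(0.0958), 'mean', array([ 0.437 , -0.0821,  0.0956]), 2772)
```

Coil top at 0.132 m = pallet 20 + 112 mm, so it is fully seated. Now the relay.

Emit:
drive_tool(
  targets=[
    {"ax":0,"ay":0,"az":-0.008,"x":-0.007,"y":0.084,"z":-0.02,"hand":1},
    {"ax":0,"ay":0,"az":0,"x":-0.007,"y":0.085,"z":-0.06,"hand":1},
    {"ax":0,"ay":0,"az":0,"x":-0.006,"y":0.084,"z":-0.06,"hand":1},
    {"ax":0,"ay":0,"az":0,"x":0,"y":0,"z":-0.06,"hand":1},
    {"ax":0,"ay":0,"az":0,"x":0,"y":0,"z":0,"hand":1},
    {"ax":0,"ay":0,"az":0,"x":0,"y":0,"z":0,"hand":1},
    {"ax":0,"ay":0,"az":0,"x":0,"y":0,"z":0,"hand":1},
  ],
)

```text
t: 11.8
tcp_pos: [0.4362, -0.0826, 0.1644]
tool_rot: [[0.915, 0.403, 0.002], [0.403, -0.915, -0.0], [0.001, 0.001, -1.0]]
contact_force: [1.1, -0.3, 0.9]
opening: 0.0854
```

Emit:
drive_tool(
  targets=[
    {"ax":0,"ay":0,"az":0,"x":-0.002,"y":0.002,"z":-0.08,"hand":1},
    {"ax":0,"ay":0,"az":0,"x":0,"y":0,"z":-0.08,"hand":1},
    {"ax":0,"ay":0,"az":0,"x":0,"y":0,"z":-0.08,"hand":1},
    {"ax":0,"ay":0,"az":0,"x":0,"y":0,"z":-0.043,"hand":1},
    {"ax":0,"ay":0,"az":0,"x":0,"y":0,"z":0,"hand":1},
    {"ax":0,"ay":0,"az":0,"x":0,"y":0,"z":0,"hand":1},
  ],
)

```text
t: 12.4
tcp_pos: [0.4355, -0.0811, 0.0512]
tool_rot: [[0.915, 0.404, 0.001], [0.404, -0.915, -0.0], [0.001, 0.001, -1.0]]
contact_force: [0.5, -0.0, -0.1]
opening: 0.0853
```

Emit:
drive_tool(
  targets=[
    {"ax":0,"ay":0,"az":0,"x":0,"y":0,"z":0,"hand":0.2},
    {"ax":0,"ay":0,"az":0,"x":0,"y":0,"z":0,"hand":-1},
    {"ax":0,"ay":0,"az":0,"x":0,"y":0,"z":0,"hand":-1},
    {"ax":0,"ay":0,"az":0,"x":0,"y":0,"z":0,"hand":-1},
    {"ax":0,"ay":0,"az":0,"x":0,"y":0,"z":0,"hand":-1},
    {"ax":0,"ay":0,"az":0,"x":0,"y":0,"z":0,"hand":-1},
    {"ax":0,"ay":0,"az":0,"x":0,"y":0,"z":0,"hand":-1},
  ],
)

```text
t: 13.1
tcp_pos: [0.4353, -0.0806, 0.0514]
tool_rot: [[0.914, 0.405, 0.002], [0.405, -0.914, -0.001], [0.001, 0.001, -1.0]]
contact_force: [-1.6, -0.4, 9.2]
opening: 0.0432
```

Emit:
drive_tool(
  targets=[
    {"ax":0,"ay":0,"az":0,"x":0,"y":0,"z":0.05,"hand":-1},
    {"ax":0,"ay":0,"az":0,"x":0,"y":0,"z":0.1,"hand":-1},
    {"ax":0,"ay":0,"az":0,"x":0,"y":0,"z":0.11,"hand":-1},
    {"ax":0,"ay":0,"az":0,"x":0,"y":0,"z":0.11,"hand":-1},
    {"ax":0,"ay":0,"az":0,"x":0,"y":0,"z":0.11,"hand":-1},
    {"ax":0,"ay":0,"az":-0.06,"x":0,"y":0,"z":0.11,"hand":-1},
    {"ax":0,"ay":0,"az":-0.06,"x":0.03,"y":0.04,"z":0.08,"hand":-1},
    {"ax":0,"ay":0,"az":-0.06,"x":0.07,"y":0.07,"z":0.02,"hand":-1},
  ],
)

```text
t: 13.9
tcp_pos: [0.475, -0.0383, 0.3306]
tool_rot: [[0.992, 0.125, 0.006], [0.125, -0.992, -0.003], [0.006, 0.004, -1.0]]
contact_force: [1.8, -0.1, -2.9]
opening: 0.0426
```

Emit:
drive_tool(
  targets=[
    {"ax":0,"ay":0,"az":-0.06,"x":0.08,"y":0.08,"z":0,"hand":-1},
    {"ax":0,"ay":0,"az":-0.027,"x":0.08,"y":0.08,"z":0,"hand":-1},
    {"ax":0,"ay":0,"az":0,"x":0.08,"y":0.08,"z":0,"hand":-1},
    {"ax":0,"ay":0,"az":0,"x":0.05,"y":0.05,"z":0,"hand":-1},
    {"ax":0,"ay":0,"az":0,"x":0,"y":0,"z":0,"hand":-1},
    {"ax":0,"ay":0,"az":0,"x":0,"y":0,"z":0,"hand":-1},
    {"ax":0,"ay":0,"az":0,"x":0,"y":0,"z":0,"hand":-1},
  ],
)

```text
t: 14.6
tcp_pos: [0.5897, 0.0782, 0.3259]
tool_rot: [[1.0, -0.004, -0.001], [-0.004, -1.0, -0.001], [-0.001, 0.001, -1.0]]
contact_force: [-0.3, -0.6, -3.6]
opening: 0.0428
```

Run:
```python
from h import *
s=take("wrist","w8.png"); st=bot.read_state(); print(st["t"],np.array(st["tcp_pos"]).round(4),np.array(st["tool_rot"]).round(3).tolist(),np.array(st["q"]).round(2))
```

```text
14.65 [0.5898 0.0781 0.3262] [[1.0, -0.004, -0.001], [-0.004, -1.0, -0.001], [-0.001, 0.001, -1.0]] [ 0.17  0.3  -0.52  1.57  0.15  1.31 -1.95]
```

View pics/w8.png

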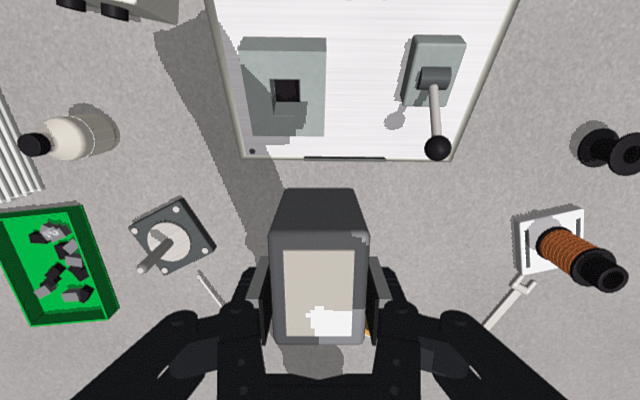

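The image shows the hole at about (287,90) in the block (240-326, 37-136), the lever ball at (438,147), the relay held square at (320,270), and the coil on the pallet at right, (575,250). Measure all of it from this view.

```bash
cat > sock.py <<'E'
from h import *
def frame(s, yc=(.04,.19), xc=(.60,.78)):
    P=cloud(s); Q=P.reshape(-1,3); n=np.array([-.5,0,.866])
    roi=(P[...,0]>xc[0])&(P[...,0]<xc[1])&(P[...,1]>yc[0])&(P[...,1]<yc[1])&(P[...,2]>.02)
    # socket face = top layer: histogram of n.p
    d=P@n; h=np.percentile(d[roi],80)
    for k in range(6):
        m=roi&(abs(d-h)<(.008 if k<2 else .003)); A=P[m]; c=A.mean(0); n=np.linalg.svd(A-c,full_matrices=False)[2][2]; n*=np.sign(n[2]); d=P@n; h=np.median(d[m])
    return P,d,n,h,m
def analyse(s):
    P,d,n,h,m=frame(s); m=cv2.morphologyEx(m.astype(np.uint8),cv2.MORPH_OPEN,np.ones((3,3)))
    cs,_=cv2.findContours(m,cv2.RETR_EXTERNAL,cv2.CHAIN_APPROX_NONE); c=max(cs,key=cv2.contourArea)
    full=np.zeros_like(m); cv2.drawContours(full,[c],-1,1,-1)
    hole=cv2.morphologyEx(full*(1-m),cv2.MORPH_OPEN,np.ones((3,3)))
    nn,l,st,ce=cv2.connectedComponentsWithStats(hole); i=1+st[1:,4].argmax()
    x=np.array([1,0,0])-n*n[0]; x/=np.linalg.norm(x); y=np.cross(n,x)
    def rect(px):
        v,u=np.nonzero(px); T=s["world_from_camera"]; o=T[:3,3]
        D=np.stack([(u-s["cx"])/s["fx"],-(v-s["cy"])/s["fy"],-np.ones(len(u))],-1)@T[:3,:3].T
        W=o+D*((h-o@n)/(D@n))[:,None]; r=cv2.minAreaRect((np.stack([W@x,W@y],-1)*1000).astype(np.float32))
        a=r[2]; C=(r[0][0]*x+r[0][1]*y)/1000+h*n
        return C.round(4),np.round(r[1],1),round(a,1)
    print("n",n.round(4),"slope",np.degrees(np.arccos(n[2])).round(2),"yaw",np.degrees(np.arctan2(-n[1],-n[0])).round(2))
    print("block",rect(full)); print("hole",rect(l==i),ce[i],st[i])
    # colour-based hole: dark
    g=cv2.cvtColor(s["frame"],cv2.COLOR_RGB2GRAY); print("gray hole/face",np.median(g[l==i]),np.median(g[m>0]))
    return P,n,h,x,y
E
python3 - <<'E'
from sock import *
s=dict(np.load("/tmp/w8.png.npz")); P,n,h,x,y=analyse(s)
# ball
roi=(np.hypot(P[...,0]-.623,P[...,1]+.042)<.03)&(P[...,2]>.145); Q=P[roi]
g=s["frame"].max(-1); B=roi&(g<70); Q=P[B]
A=np.c_[2*Q,np.ones(len(Q))]; b=(Q**2).sum(1); sol=np.linalg.lstsq(A,b,rcond=None)[0]; print("ball",sol[:3].round(4),"r",np.sqrt(sol[3]+sol[:3]@sol[:3]).round(4),len(Q),Q.max(0).round(3))
# lever base block: 25 mm above panel; panel plane is 34mm below face
d=P@n-(h-.034); roi=(P[...,1]<0)&(P[...,1]>-.14)&(P[...,0]>.6)&(P[...,0]<.8)
m=roi&(abs(d-.025)<.003); Q=P[m]; r=cv2.minAreaRect((np.stack([Q@x,Q@y],-1)*1000).astype(np.float32)); print("levbase",((r[0][0]*x+r[0][1]*y)/1000+n*(h-.034+.022)).round(4),np.round(r[1],1),r[2],"panel d",np.median(d[roi&(abs(d)<.006)]).round(4))
# relay in tool frame
st=bot.read_state(); t=np.array([.5898,.0781,.3262]); R=np.array(st["tool_rot"]); L=(P-t)@R
m=(abs(L[...,0])<.04)&(abs(L[...,1])<.03)&(L[...,2]<-.035)&(L[...,2]>-.055)
nn,l,stt,_=cv2.connectedComponentsWithStats(m.astype(np.uint8)); m=l==1+stt[1:,4].argmax(); Q=L[m]
r=cv2.minAreaRect((Q[:,:2]*1000).astype(np.float32)); print("relay top tool",np.round(r[0],1),np.round(r[1],1),r[2],"z",np.median(Q[:,2]).round(4)); 
A=np.c_[Q[:,:2],np.ones(len(Q))]; print("tilt",np.linalg.lstsq(A,Q[:,2],rcond=None)[0])
E
```

```text
Traceback (most recent call last):
  File "sock.py", line 15, in analyse
    nn,l,st,ce=cv2.connectedComponentsWithStats(hole); i=1+st[1:,4].argmax()
                                                           ~~~~~~~~~~~~~~~^^
ValueError: attempt to get argmax of an empty sequence
```

```bash
sed -i 's/(P\[...,2\]>.02)$/(P[...,2]>.02)\&(P[...,2]<.18)/; s/percentile(d\[roi\],80)/percentile(d[roi],88)/' sock.py
cat > m8.py <<'E'
from sock import *
s=dict(np.load("/tmp/w8.png.npz")); P,n,h,x,y=analyse(s)
roi=(np.hypot(P[...,0]-.623,P[...,1]+.042)<.03)&(P[...,2]>.145)&(P[...,2]<.2); g=s["frame"].max(-1); B=roi&(g<70); Q=P[B]
A=np.c_[2*Q,np.ones(len(Q))]; b=(Q**2).sum(1); sol=np.linalg.lstsq(A,b,rcond=None)[0]; print("ball",sol[:3].round(4),"r",np.sqrt(sol[3]+sol[:3]@sol[:3]).round(4),len(Q),Q.max(0).round(3))
d=P@n-(h-.034); roi=(P[...,1]<0)&(P[...,1]>-.14)&(P[...,0]>.6)&(P[...,0]<.8)
m=roi&(abs(d-.025)<.003); Q=P[m]; r=cv2.minAreaRect((np.stack([Q@x,Q@y],-1)*1000).astype(np.float32)); print("levbase",((r[0][0]*x+r[0][1]*y)/1000+n*(h-.034+.022)).round(4),np.round(r[1],1),r[2],"panel d",np.median(d[roi&(abs(d)<.006)]).round(4))
st=bot.read_state(); t=np.array([.5898,.0781,.3262]); R=np.array(st["tool_rot"]); L=(P-t)@R
m=(abs(L[...,0])<.04)&(abs(L[...,1])<.03)&(L[...,2]<-.035)&(L[...,2]>-.055)
nn,l,stt,_=cv2.connectedComponentsWithStats(m.astype(np.uint8)); m=l==1+stt[1:,4].argmax(); Q=L[m]
r=cv2.minAreaRect((Q[:,:2]*1000).astype(np.float32)); print("relay top tool",np.round(r[0],1),np.round(r[1],1),r[2],"z",np.median(Q[:,2]).round(4)); 
A=np.c_[Q[:,:2],np.ones(len(Q))]; print("tilt",np.linalg.lstsq(A,Q[:,2],rcond=None)[0])
E
python3 m8.py
```

```text
n [-0.5003  0.0091  0.8658] slope 30.03 yaw -1.04
block (array([0.6699, 0.1123, 0.1285]), array([ 85. , 101.3]), 89.0)
hole (array([0.6706, 0.1121, 0.129 ]), array([30. , 41.3]), 89.1) [285.50456853  95.54314721] [270  78  31  36 985]
gray hole/face 36.0 170.0
ball [ 0.622  -0.0416  0.1706] r 0.0123 510 [ 0.634 -0.029  0.184]
levbase [ 0.6906 -0.0425  0.1283] [49.8 70.5] 88.43206787109375 panel d 0.0009
relay top tool [ 0.  -0.1] [60.7 60. ] 0.49299150705337524 z -0.0442
tilt [ 0.03414818 -0.00227914 -0.04425375]
```

```bash
cat > rel.py <<'E'
from h import *
def relay(s,t,R):
    P=cloud(s); L=(P-t)@R
    m=(abs(L[...,0])<.026)&(abs(L[...,1])<.018)&(L[...,2]<-.035)&(L[...,2]>-.055); Q=L[m]
    A=np.c_[Q[:,:2],np.ones(len(Q))]; k=np.linalg.lstsq(A,Q[:,2],rcond=None)[0]; print("top plane tool",k.round(4),"deg",np.degrees(k[:2]).round(2),len(Q),"resid",np.std(Q[:,2]-A@k).round(5))
    m=(abs(L[...,0])<.045)&(abs(L[...,1])<.0215)&(abs(L[...,2]-L[...,:2]@k[:2]-k[2])<.0025)
    nn,l,stt,_=cv2.connectedComponentsWithStats(m.astype(np.uint8)); Q=L[l==1+stt[1:,4].argmax()]
    print("x range",np.percentile(Q[:,0],[.2,99.8]).round(4)); 
    r=cv2.minAreaRect((Q[:,:2]*1000).astype(np.float32)); print("rect",np.round(r[0],1),np.round(r[1],1),r[2])
    # pale rectangle on top
    hsv=cv2.cvtColor(s["frame"],cv2.COLOR_RGB2HSV); p=(l==1+stt[1:,4].argmax())&(hsv[...,2]>140)
    Q=L[p]; r=cv2.minAreaRect((Q[:,:2]*1000).astype(np.float32)); print("pale",np.round(r[0],1),np.round(r[1],1),r[2])
    # front face (+x side)
    m=(L[...,0]>.022)&(L[...,0]<.045)&(abs(L[...,1])<.018)&(L[...,2]>-.036)&(L[...,2]<.02); Q=L[m]
    A=np.c_[Q[:,1:],np.ones(len(Q))]; k=np.linalg.lstsq(A,Q[:,0],rcond=None)[0]; print("front x=",k.round(4),"deg",np.degrees(k[:2]).round(2),len(Q),"resid",np.std(Q[:,0]-A@k).round(5))
E
python3 - <<'E'
from rel import *
s=dict(np.load("/tmp/w8.png.npz")); st=bot.read_state(); relay(s,np.array([.5898,.0781,.3262]),np.array(st["tool_rot"]))
P=cloud(s)
for n,c,z in (("pallet",(.443,-.302),.02),("base",(.452,.315),.022)):
    m=(np.hypot(P[...,0]-c[0],P[...,1]-c[1])<.07)&(abs(P[...,2]-z)<.006); Q=P[m]; A=np.c_[Q[:,:2]-c,np.ones(len(Q))]; print(n,np.linalg.lstsq(A,Q[:,2],rcond=None)[0].round(4))
E
```

```text
top plane tool [ 0.0082 -0.0077 -0.0445] deg [ 0.47 -0.44] 8116 resid 0.00076
x range [-0.0297  0.0294]
rect [-0.   0.1] [42.9 59.9] 89.99899291992188
pale [-0.4  2.9] [35.8 56.5] 89.27940368652344
front x= [ 0.0008 -0.0009  0.0295] deg [ 0.05 -0.05] 2537 resid 0.00021
pallet [-0.0065 -0.0102  0.0206]
base [-0.0039  0.0031  0.022 ]
```

Emit:
drive_tool(
  targets=[
    {"ax":0,"ay":0,"az":-0.009,"x":0.012,"y":0.018,"z":0,"hand":-1},
    {"ax":-0.0015,"ay":-0.0833,"az":0,"x":0.012,"y":0.018,"z":0,"hand":-1},
    {"ax":-0.0015,"ay":-0.0833,"az":0,"x":0.012,"y":0.018,"z":0,"hand":-1},
    {"ax":-0.0015,"ay":-0.0833,"az":0,"x":0.012,"y":0.018,"z":0,"hand":-1},
    {"ax":-0.0015,"ay":-0.0833,"az":0,"x":0.012,"y":0.016,"z":0,"hand":-1},
    {"ax":0,"ay":0,"az":0,"x":0,"y":0,"z":0,"hand":-1},
    {"ax":0,"ay":0,"az":0,"x":0,"y":0,"z":0,"hand":-1},
  ],
)

```text
t: 15.35
tcp_pos: [0.6139, 0.1144, 0.3266]
tool_rot: [[0.867, -0.017, 0.498], [-0.014, -1.0, -0.01], [0.498, 0.002, -0.867]]
contact_force: [1.1, -0.3, -1.9]
opening: 0.0426
```

```bash
cat > tgt.py <<'E'
import sys
from h import *
from scipy.spatial.transform import Rotation as Ro
M=np.array(eval(sys.argv[2])) if len(sys.argv)>2 else np.array([.6704,.1122,.1288])
D=float(sys.argv[1]); st=bot.read_state(); t=np.array(st["tcp_pos"]); R=np.array(st["tool_rot"])
n=np.array([-.5,.0091,.866]); n/=np.linalg.norm(n); x=np.array([1,0,0])*1.; yaw=np.radians(-1.04); yd=np.array([-np.sin(yaw),np.cos(yaw),0]); x=np.cross(yd,n); Rt=np.stack([x,-yd,-n],1)
rv=Ro.from_matrix(Rt@R.T).as_rotvec()
G=M+n*(D+.0508)
print("t",st["t"],"tcp",t.round(4),"q",np.array(st["q"]).round(2),"F",np.array(st["contact_force"]).round(1)); print("rot units",(rv/(np.pi/2)).round(4)); d=G-t; print("shift units",(d/.4).round(4),"along n mm",(d@n*1e3).round(2),"x",(d@x*1e3).round(2),"y",(d@yd*1e3).round(2)); print("n unit/10mm",(n*.025).round(4))
E
python3 tgt.py 0.04
```

```text
t 15.35 tcp [0.6139 0.1144 0.3266] q [ 0.11  0.07 -0.53  1.93  0.39  0.7  -2.24] F [ 1.1 -0.3 -1.9]
rot units [ 0.001  -0.0013 -0.0007]
shift units [ 0.0277 -0.0035 -0.2978] along n mm -108.73 x -49.95 y -1.22
n unit/10mm [-0.0125  0.0002  0.0216]
```

Emit:
drive_tool(
  targets=[
    {"ax":0.001,"ay":-0.001,"az":0,"x":0.007,"y":-0.001,"z":-0.07,"hand":-1},
    {"ax":0,"ay":0,"az":0,"x":0.007,"y":-0.001,"z":-0.08,"hand":-1},
    {"ax":0,"ay":0,"az":0,"x":0.007,"y":-0.001,"z":-0.08,"hand":-1},
    {"ax":0,"ay":0,"az":0,"x":0.007,"y":0,"z":-0.068,"hand":-1},
    {"ax":0,"ay":0,"az":0,"x":0,"y":0,"z":0,"hand":-1},
    {"ax":0,"ay":0,"az":0,"x":0,"y":0,"z":0,"hand":-1},
    {"ax":0,"ay":0,"az":0,"x":0,"y":0,"z":0,"hand":-1},
  ],
)

```text
t: 16.05
tcp_pos: [0.6277, 0.1139, 0.2095]
tool_rot: [[0.864, -0.017, 0.504], [-0.016, -1.0, -0.007], [0.504, -0.002, -0.864]]
contact_force: [-0.5, -0.6, -2.4]
opening: 0.0426
```

```bash
python3 - <<'E'
from sock import *
from rel import relay
s=take("wrist","w9.png"); st=bot.read_state(); relay(s,np.array(st["tcp_pos"]),np.array(st["tool_rot"]))
try: analyse(s)
except Exception as e: print(e)
E
python3 tgt.py 0.005
```

```text
top plane tool [ 0.0062 -0.0078 -0.045 ] deg [ 0.36 -0.45] 8115 resid 0.00076
x range [-0.0288  0.0299]
rect [0.6 0.1] [59.7 42.8] 0.018623502925038338
pale [0.1 0.5] [45.3 30.7] 0.1657753735780716
front x= [ 0.0012 -0.0016  0.0299] deg [ 0.07 -0.09] 2509 resid 0.00021
attempt to get argmax of an empty sequence
t 16.1 tcp [0.6274 0.1139 0.2095] q [ 0.02  0.22 -0.46  2.06  0.7   0.48 -2.56] F [-0.1 -0.6 -2.3]
rot units [-0.0011  0.003  -0.0005]
shift units [ 0.0377 -0.003  -0.081 ] along n mm -35.62 x -3.13 y -0.92
n unit/10mm [-0.0125  0.0002  0.0216]
```

View pics/w9.png

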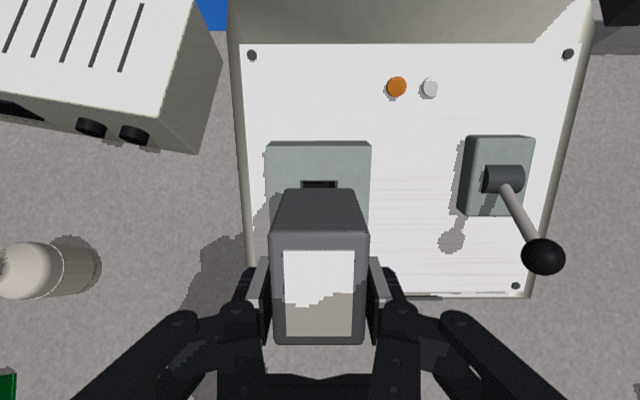

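The relay hangs square above the socket. The hole's far strip shows at columns 303-337, row 180, just over the case edge. I'll check the lateral offset from that strip before going in.

Run:
```python
from sock import *
s=dict(np.load("/tmp/w9.png.npz")); P=cloud(s); g=cv2.cvtColor(s["frame"],cv2.COLOR_RGB2GRAY).astype(int)
M=np.array([.6704,.1122,.1288]); n=np.array([-.5,.0091,.866]); yd=np.array([.018,.9998,0]); x=np.cross(yd,n)
d=(P-M)@n; Y=(P-M)@yd; X=(P-M)@x; m=(abs(d)<.006)&(abs(Y)<.05)&(abs(X)<.06); print("face offset along n mm",(np.median(d[m])*1e3).round(2),m.sum(),"Y range",np.percentile(Y[m],[1,99]).round(4),"Xmax",np.percentile(X[m],99.5).round(4))
print(g[184,295:345].tolist()); print(g[172:192,320].tolist())
def on(u,v):
    o,r=ray(s,u,v); q=o+r*((M-o)@n/(r@n))-M; return (q@x).round(4),(q@yd).round(4)
row=g[184,290:350]; k=np.nonzero(row<90)[0]+290; col=g[170:190,320]; t=np.nonzero(col<90)[0][0]+170
print(k[0],k[-1],t,"left",on(k[0]-.5,184),"right",on(k[-1]+.5,184),"top",on(320,t-.5))
```

```text
face offset along n mm 0.23 4907 Y range [-0.0417  0.0423] Xmax 0.0489
[150, 154, 152, 153, 141, 101, 68, 92, 33, 25, 22, 27, 27, 25, 20, 20, 25, 24, 27, 27, 23, 30, 27, 23, 20, 25, 28, 26, 27, 30, 27, 29, 30, 28, 21, 9, 17, 17, 11, 33, 58, 60, 101, 133, 154, 153, 151, 150, 150, 150]
[150, 149, 152, 151, 151, 150, 155, 150, 101, 43, 15, 13, 25, 32, 26, 38, 62, 68, 68, 67]
301 336 181 left (np.float64(0.0167), np.float64(0.0153)) right (np.float64(0.0167), np.float64(-0.0146)) top (np.float64(0.0197), np.float64(-0.0009))
```

Emit:
drive_tool(
  targets=[
    {"ax":-0.001,"ay":0.003,"az":0,"x":0.006,"y":-0.002,"z":-0.02,"hand":-1},
    {"ax":0,"ay":0,"az":0,"x":0.01,"y":0,"z":-0.02,"hand":-1},
    {"ax":0,"ay":0,"az":0,"x":0.01,"y":0,"z":-0.02,"hand":-1},
    {"ax":0,"ay":0,"az":0,"x":0.01,"y":0,"z":-0.022,"hand":-1},
    {"ax":0,"ay":0,"az":0,"x":0,"y":0,"z":0,"hand":-1},
    {"ax":0,"ay":0,"az":0,"x":0,"y":0,"z":0,"hand":-1},
  ],
)

```text
t: 16.7
tcp_pos: [0.6399, 0.1129, 0.1736]
tool_rot: [[0.868, -0.016, 0.496], [-0.014, -1.0, -0.009], [0.496, 0.001, -0.868]]
contact_force: [-0.5, -0.5, -1.9]
opening: 0.0433
```

```bash
sed -i 's/\[.6704,.1122,.1288\])$/[.6698,.1124,.1286])/' tgt.py; sed -i 's/else np.array(\[.*$/else np.array([.6698,.1124,.1286])/' tgt.py; python3 tgt.py -0.012
```

```text
t 16.7 tcp [0.6399 0.1129 0.1736] q [-0.02  0.29 -0.41  2.07  0.81  0.44 -2.65] F [-0.5 -0.5 -1.9]
rot units [ 0.0007 -0.0028 -0.0012]
shift units [ 0.0263 -0.0003 -0.0285] along n mm -15.13 x 3.39 y 0.07
n unit/10mm [-0.0125  0.0002  0.0216]
```

Emit:
drive_tool(
  targets=[
    {"ax":0.0007,"ay":-0.0028,"az":-0.001,"x":0.0074,"y":0,"z":0.0045,"hand":-1},
    {"ax":0,"ay":0,"az":0,"x":0,"y":0,"z":0,"hand":-1},
    {"ax":0,"ay":0,"az":0,"x":0,"y":0,"z":0,"hand":-1},
  ],
)

```text
t: 17.0
tcp_pos: [0.6433, 0.1128, 0.1765]
tool_rot: [[0.865, -0.018, 0.502], [-0.016, -1.0, -0.009], [0.502, -0.0, -0.865]]
contact_force: [-0.6, 0.3, -3.6]
opening: 0.0431
```

```bash
python3 tgt.py -0.012
```

```text
t 17.0 tcp [0.6433 0.1128 0.1765] q [-0.02  0.29 -0.41  2.06  0.81  0.44 -2.66] F [-0.6  0.3 -3.6]
rot units [-0.0003  0.0012  0.    ]
shift units [ 0.0178 -0.0002 -0.0358] along n mm -15.96 x -0.99 y 0.06
n unit/10mm [-0.0125  0.0002  0.0216]
```

Emit:
drive_tool(
  targets=[
    {"ax":0,"ay":0.001,"az":0,"x":0.002,"y":0,"z":-0.007,"hand":-1},
    {"ax":0,"ay":0,"az":0,"x":0.004,"y":0,"z":-0.007,"hand":-1},
    {"ax":0,"ay":0,"az":0,"x":0.004,"y":0,"z":-0.007,"hand":-1},
    {"ax":0,"ay":0,"az":0,"x":0.004,"y":0,"z":-0.007,"hand":-1},
    {"ax":0,"ay":0,"az":0,"x":0,"y":0,"z":0,"hand":-1},
  ],
)

```text
t: 17.5
tcp_pos: [0.6486, 0.1127, 0.1641]
tool_rot: [[0.867, -0.018, 0.499], [-0.016, -1.0, -0.009], [0.499, -0.0, -0.867]]
contact_force: [-0.0, -0.1, -3.3]
opening: 0.0427
```

```bash
python3 tgt.py -0.025
```

```text
t 17.5 tcp [0.6486 0.1127 0.1641] q [-0.04  0.32 -0.39  2.06  0.85  0.42 -2.69] F [-0.  -0.1 -3.3]
rot units [-0.     -0.0009  0.    ]
shift units [ 0.0209 -0.0001 -0.0329] along n mm -15.56 x 0.65 y 0.12
n unit/10mm [-0.0125  0.0002  0.0216]
```

Emit:
drive_tool(
  targets=[
    {"ax":0,"ay":-0.0005,"az":0,"x":0.0037,"y":0,"z":-0.0055,"hand":-1},
    {"ax":0,"ay":0,"az":0,"x":0.0037,"y":0,"z":-0.0055,"hand":-1},
    {"ax":0,"ay":0,"az":0,"x":0.0036,"y":0,"z":-0.0055,"hand":-1},
    {"ax":0,"ay":0,"az":0,"x":0,"y":0,"z":0,"hand":-1},
  ],
)

```text
t: 17.9
tcp_pos: [0.6531, 0.1127, 0.1578]
tool_rot: [[0.866, -0.018, 0.5], [-0.016, -1.0, -0.009], [0.5, -0.0, -0.866]]
contact_force: [-0.1, -0.3, -3.7]
opening: 0.0428
```

```bash
python3 tgt.py -0.025
```

```text
t 17.9 tcp [0.6531 0.1127 0.1578] q [-0.05  0.33 -0.38  2.06  0.87  0.41 -2.71] F [-0.1 -0.3 -3.7]
rot units [-0.0001 -0.0001  0.    ]
shift units [ 0.0096 -0.0001 -0.0171] along n mm -7.86 x -0.09 y 0.02
n unit/10mm [-0.0125  0.0002  0.0216]
```

Emit:
drive_tool(
  targets=[
    {"ax":0,"ay":0,"az":0,"x":0.003,"y":0,"z":-0.0052,"hand":-1},
    {"ax":0,"ay":0,"az":0,"x":0.003,"y":0,"z":-0.0052,"hand":-1},
    {"ax":0,"ay":0,"az":0,"x":0.003,"y":0,"z":-0.0052,"hand":-1},
    {"ax":0,"ay":0,"az":0,"x":0,"y":0,"z":0,"hand":-1},
  ],
)

```text
t: 18.3
tcp_pos: [0.6566, 0.1127, 0.1515]
tool_rot: [[0.866, -0.018, 0.5], [-0.016, -1.0, -0.009], [0.5, -0.0, -0.866]]
contact_force: [-0.3, 0.5, -2.7]
opening: 0.0431
```

```bash
python3 tgt.py -0.025
```

```text
t 18.3 tcp [0.6566 0.1127 0.1515] q [-0.05  0.34 -0.37  2.05  0.89  0.4  -2.73] F [-0.3  0.5 -2.7]
rot units [-0.0001 -0.0002  0.    ]
shift units [ 0.0008 -0.0001 -0.0015] along n mm -0.66 x -0.02 y -0.05
n unit/10mm [-0.0125  0.0002  0.0216]
```

Nearly home, still no contact; press on in 0.6 mm steps.

Emit:
drive_tool(
  targets=[
    {"ax":0,"ay":0,"az":0,"x":0.0008,"y":0,"z":-0.0014,"hand":-1},
    {"ax":0,"ay":0,"az":0,"x":0.0008,"y":0,"z":-0.0014,"hand":-1},
    {"ax":0,"ay":0,"az":0,"x":0,"y":0,"z":0,"hand":-1},
  ],
)

```text
t: 18.6
tcp_pos: [0.657, 0.1128, 0.1513]
tool_rot: [[0.866, -0.018, 0.5], [-0.016, -1.0, -0.009], [0.501, 0.0, -0.866]]
contact_force: [-5.3, -0.6, 2.2]
opening: 0.0428
```

```bash
python3 tgt.py -0.025
```

```text
t 18.6 tcp [0.657  0.1128 0.1513] q [-0.06  0.34 -0.36  2.05  0.89  0.4  -2.73] F [-5.3 -0.6  2.2]
rot units [0.0001 0.0003 0.    ]
shift units [-0.0003 -0.0003 -0.0008] along n mm -0.21 x -0.25 y -0.14
n unit/10mm [-0.0125  0.0002  0.0216]
```

Emit:
drive_tool(
  targets=[
    {"ax":0,"ay":0,"az":0,"x":0.0012,"y":0,"z":-0.0022,"hand":-1},
    {"ax":0,"ay":0,"az":0,"x":0.0008,"y":0,"z":-0.0014,"hand":-1},
    {"ax":0,"ay":0,"az":0,"x":0,"y":0,"z":0,"hand":-1},
  ],
)

```text
t: 18.9
tcp_pos: [0.6571, 0.1128, 0.1512]
tool_rot: [[0.865, -0.018, 0.501], [-0.015, -1.0, -0.01], [0.501, 0.001, -0.865]]
contact_force: [-19.8, -3.7, 18.3]
opening: 0.0429
```

```bash
python3 tgt.py -0.025
python3 - <<'E'
from sock import *
s=take("wrist","w10.png"); P=cloud(s); M=np.array([.6698,.1124,.1286]); n=np.array([-.5,.0091,.866]); yd=np.array([.018,.9998,0]); x=np.cross(yd,n)
Q=P-M; X,Y,Z=Q@x,Q@yd,Q@n
m=(abs(X)<.026)&(abs(Y)<.017)&(Z>.055)&(Z<.09); print("case top above face",np.percentile(Z[m],[10,50,90]).round(4),m.sum())
m=(X>.035)&(X<.048)&(abs(Y)<.038)&(abs(Z)<.006); print("face",np.median(Z[m]).round(4))
E
```

```text
t 18.9 tcp [0.6571 0.1128 0.1512] q [-0.06  0.34 -0.36  2.06  0.9   0.4  -2.73] F [-19.8  -3.7  18.3]
rot units [0.0007 0.001  0.0002]
shift units [-0.0006 -0.0003 -0.0005] along n mm -0.07 x -0.3 y -0.13
n unit/10mm [-0.0125  0.0002  0.0216]
case top above face [0.0701 0.0712 0.072 ] 7661
face 0.0001
```

Emit:
drive_tool(
  targets=[
    {"ax":0,"ay":0,"az":0,"x":-0.001,"y":0,"z":-0.0008,"hand":-1},
    {"ax":0,"ay":0,"az":0,"x":0,"y":0,"z":0,"hand":-1},
  ],
)

```text
t: 19.15
tcp_pos: [0.6571, 0.1128, 0.1511]
tool_rot: [[0.865, -0.018, 0.502], [-0.016, -1.0, -0.01], [0.502, 0.001, -0.865]]
contact_force: [-18.8, -3.1, 19.3]
opening: 0.0428
```

```bash
python3 tgt.py -0.025
```

```text
t 19.15 tcp [0.6571 0.1128 0.1511] q [-0.06  0.34 -0.36  2.06  0.9   0.4  -2.74] F [-18.8  -3.1  19.3]
rot units [0.0005 0.0014 0.0002]
shift units [-0.0005 -0.0003 -0.0005] along n mm -0.08 x -0.25 y -0.12
n unit/10mm [-0.0125  0.0002  0.0216]
```

Firm stop at full depth. Unload, release, and back out along the normal.

Emit:
drive_tool(
  targets=[
    {"ax":0,"ay":0,"az":0,"x":-0.0012,"y":0,"z":0.003,"hand":-1},
    {"ax":0,"ay":0,"az":0,"x":0,"y":0,"z":0,"hand":0.2},
    {"ax":0,"ay":0,"az":0,"x":0,"y":0,"z":0,"hand":1},
    {"ax":0,"ay":0,"az":0,"x":0,"y":0,"z":0,"hand":1},
    {"ax":0,"ay":0,"az":0,"x":0,"y":0,"z":0,"hand":1},
    {"ax":0,"ay":0,"az":0,"x":0,"y":0,"z":0,"hand":1},
    {"ax":0,"ay":0,"az":0,"x":0,"y":0,"z":0,"hand":1},
  ],
)

```text
t: 19.85
tcp_pos: [0.6573, 0.1128, 0.1502]
tool_rot: [[0.866, -0.018, 0.5], [-0.016, -1.0, -0.009], [0.5, -0.0, -0.866]]
contact_force: [-0.7, -0.4, 0.3]
opening: 0.0854
```

Emit:
drive_tool(
  targets=[
    {"ax":0,"ay":0,"az":0,"x":-0.02,"y":0,"z":0.035,"hand":1},
    {"ax":0,"ay":0,"az":0,"x":-0.03,"y":0,"z":0.05,"hand":1},
    {"ax":0,"ay":0,"az":0,"x":-0.04,"y":0,"z":0.07,"hand":1},
    {"ax":0,"ay":0,"az":0,"x":-0.05,"y":0,"z":0.085,"hand":1},
    {"ax":0,"ay":0,"az":0,"x":-0.03,"y":0,"z":0.08,"hand":1},
    {"ax":0,"ay":0,"az":0,"x":0,"y":0,"z":0,"hand":0},
    {"ax":0,"ay":0,"az":0,"x":0,"y":0,"z":0,"hand":-1},
  ],
)

```text
t: 20.55
tcp_pos: [0.5895, 0.1126, 0.2793]
tool_rot: [[0.865, -0.019, 0.502], [-0.016, -1.0, -0.009], [0.502, -0.0, -0.865]]
contact_force: [-1.0, -0.1, 0.1]
opening: 0.0591
```

Run:
```python
from sock import *
st=bot.read_state(); print(st["t"],np.array(st["tcp_pos"]).round(4),np.array(st["q"]).round(2))
s=take("wrist","w11.png"); P=cloud(s); M=np.array([.6698,.1124,.1286]); n=np.array([-.5,.0091,.866]); yd=np.array([.018,.9998,0]); x=np.cross(yd,n)
Q=P-M; X,Y,Z=Q@x,Q@yd,Q@n
m=(abs(X)<.04)&(abs(Y)<.03)&(Z>.062)&(Z<.08); r=cv2.minAreaRect((np.stack([X[m],Y[m]],-1)*1000).astype(np.float32)); A=np.c_[X[m],Y[m],np.ones(m.sum())]; print("case top",np.median(Z[m]).round(4),np.round(r[0],1),np.round(r[1],1),round(r[2],1),np.linalg.lstsq(A,Z[m],rcond=None)[0].round(4))
m=((abs(X)>.034)|(abs(Y)>.03))&(abs(X)<.048)&(abs(Y)<.041)&(abs(Z)<.006); print("face",np.median(Z[m]).round(4),m.sum())
roi=(np.hypot(P[...,0]-.622,P[...,1]+.0416)<.03)&(P[...,2]>.145)&(P[...,2]<.2)&(s["frame"].max(-1)<70); Q=P[roi]
if len(Q)>20:
  A=np.c_[2*Q,np.ones(len(Q))]; sol=np.linalg.lstsq(A,(Q**2).sum(1),rcond=None)[0]; print("ball",sol[:3].round(4),np.sqrt(sol[3]+sol[:3]@sol[:3]).round(4),len(Q))
a=s["frame"]; b=take("scene","s11.png")["frame"]
im=np.hstack([cv2.resize(a,(480,300)),cv2.resize(b[130:330,220:420],(320,320))[:300]]); cv2.imwrite("pics/v11.png",cv2.cvtColor(im,cv2.COLOR_RGB2BGR))
```

```text
20.55 [0.5895 0.1126 0.2793] [ 0.11  0.08 -0.54  2.05  0.47  0.59 -2.35]
case top 0.0707 [-1.4 -1.2] [59.8 44. ] 0.5 [-0.0173 -0.0009  0.0705]
face 0.0001 2608
ball [ 0.6246 -0.0443  0.1642] 0.0184 657
```

View pics/v11.png

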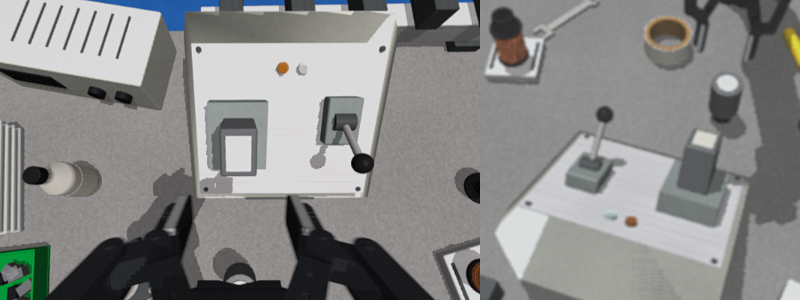

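The relay stands in the socket (left view (238,150), right view (703,165)), the lever ball is at (362,163). The case top reads a 1 degree lean; I'll check that against the face in the same image.

Run:
```python
from sock import *
s=dict(np.load("/tmp/w11.png.npz")); P=cloud(s); M=np.array([.6698,.1124,.1286]); n=np.array([-.5,.0091,.866]); yd=np.array([.018,.9998,0]); x=np.cross(yd,n)
Q=P-M; X,Y,Z=Q@x,Q@yd,Q@n
def fit(m,nm):
    for k in range(3):
        A=np.c_[X[m],Y[m],np.ones(m.sum())]; c=np.linalg.lstsq(A,Z[m],rcond=None)[0]; m=m&(abs(Z-X*c[0]-Y*c[1]-c[2])<.0025)
    print(nm,c.round(4),m.sum())
fit((X>-.028)&(X<.024)&(abs(Y+.0012)<.018)&(Z>.062)&(Z<.08),"top")
fit(((abs(X)>.036)|(abs(Y)>.032))&(abs(X)<.047)&(abs(Y)<.04)&(abs(Z)<.006),"face")
fit((abs(X)<.1)&(Y<-.06)&(Y>-.1)&(abs(Z+.034)<.006),"panel")
```

```text
top [ 0.0001 -0.0006  0.071 ] 2282
face [-0.0003  0.0006  0.0001] 1999
panel [ 0.0004 -0.0002 -0.033 ] 5361
```

The top is parallel to the face and 71 mm above it (this view reads about 1 mm high), so the relay is home. Now the lever, pushed up the slope with the shut fingertips.

Emit:
drive_tool(
  targets=[
    {"ax":0,"ay":0,"az":0,"x":0,"y":-0.09,"z":0,"hand":-1},
    {"ax":0,"ay":0,"az":0,"x":0,"y":-0.1,"z":0,"hand":-1},
    {"ax":0,"ay":0,"az":0,"x":0,"y":-0.1,"z":0,"hand":-1},
    {"ax":0,"ay":0,"az":0,"x":0,"y":-0.095,"z":0,"hand":-1},
    {"ax":0,"ay":0,"az":0,"x":0,"y":0,"z":0,"hand":-1},
    {"ax":0,"ay":0,"az":0,"x":0,"y":0,"z":0,"hand":-1},
  ],
)

```text
t: 21.25
tcp_pos: [0.5887, -0.0424, 0.2766]
tool_rot: [[0.867, -0.021, 0.498], [-0.018, -1.0, -0.01], [0.498, -0.001, -0.867]]
contact_force: [0.5, 0.7, -0.4]
opening: -0.0001
```

Emit:
drive_tool(
  targets=[
    {"ax":0,"ay":0,"az":0,"x":0,"y":0,"z":-0.09,"hand":-1},
    {"ax":0,"ay":0,"az":0,"x":0,"y":0,"z":-0.09,"hand":-1},
    {"ax":0,"ay":0,"az":0,"x":0,"y":0,"z":-0.09,"hand":-1},
    {"ax":0,"ay":0,"az":0,"x":0.008,"y":0,"z":-0.075,"hand":-1},
    {"ax":0,"ay":0,"az":0,"x":0,"y":0,"z":0,"hand":-1},
    {"ax":0,"ay":0,"az":0,"x":0,"y":0,"z":0,"hand":-1},
  ],
)

```text
t: 21.85
tcp_pos: [0.5925, -0.0393, 0.14]
tool_rot: [[0.866, -0.015, 0.499], [-0.013, -1.0, -0.007], [0.499, -0.001, -0.867]]
contact_force: [0.1, -1.1, 0.4]
opening: -0.0003
```

```bash
cat > lev.py <<'E'
from h import *
st=bot.read_state(); t=np.array(st["tcp_pos"]); n=np.array([-.5,.0091,.866]); yd=np.array([.018,.9998,0]); x=np.cross(yd,n); d=t-[.6906,-.0425,.1283]
print(st["t"],"tcp in lever axes mm",(d@x*1e3).round(1),(d@yd*1e3).round(1),(d@n*1e3).round(1),"F",np.array(st["contact_force"]).round(1),"q",np.array(st["q"]).round(2))
E
python3 lev.py
```

```text
21.85 tcp in lever axes mm -79.2 1.5 59.2 F [ 0.1 -1.1  0.4] q [ 0.16  0.24 -0.24  2.23  0.57  0.18 -2.19]
```

Emit:
drive_tool(
  targets=[
    {"ax":0,"ay":0.055,"az":0,"x":0.01,"y":-0.002,"z":0.006,"hand":-1},
    {"ax":0,"ay":0.055,"az":0,"x":0.02,"y":-0.001,"z":0.012,"hand":-1},
    {"ax":0,"ay":0,"az":0,"x":0.022,"y":0,"z":0.0125,"hand":-1},
    {"ax":0,"ay":0,"az":0,"x":0.022,"y":0,"z":0.0125,"hand":-1},
    {"ax":0,"ay":0,"az":0,"x":0.022,"y":0,"z":0.0125,"hand":-1},
    {"ax":0,"ay":0,"az":0,"x":0.022,"y":0,"z":0.0125,"hand":-1},
  ],
)

```text
t: 22.45
tcp_pos: [0.6395, -0.0424, 0.1678]
tool_rot: [[0.939, -0.018, 0.344], [-0.015, -1.0, -0.009], [0.344, 0.004, -0.939]]
contact_force: [0.1, -0.4, 0.2]
opening: -0.0001
```

```bash
python3 lev.py
```

```text
22.45 tcp in lever axes mm -24.5 -0.8 59.8 F [ 0.1 -0.4  0.2] q [ 0.35  0.34 -0.47  1.96  0.36  0.55 -1.94]
```

Emit:
drive_tool(
  targets=[
    {"ax":0,"ay":0,"az":0,"x":0.022,"y":0,"z":0.0125,"hand":-1},
    {"ax":0,"ay":0,"az":0,"x":0.022,"y":0,"z":0.0125,"hand":-1},
    {"ax":0,"ay":0,"az":0,"x":0.016,"y":0,"z":0.009,"hand":-1},
    {"ax":0,"ay":0,"az":0,"x":0,"y":0,"z":0,"hand":-1},
  ],
)

```text
t: 22.85
tcp_pos: [0.6649, -0.0422, 0.1818]
tool_rot: [[0.938, -0.018, 0.345], [-0.016, -1.0, -0.009], [0.345, 0.003, -0.938]]
contact_force: [0.1, 0.9, 0.2]
opening: -0.0
```

```bash
python3 lev.py
cat > ball.py <<'E'
from h import *
n=np.array([-.5,.0091,.866]); yd=np.array([.018,.9998,0]); x=np.cross(yd,n)
for c in ("side","scene","wrist"):
    s=take(c); P=cloud(s); d=P-[.6906,-.0425,.1283]; r=np.linalg.norm(d,axis=-1)
    B=(r>.06)&(r<.1)&(abs(d@yd)<.03)&(d@n>.03)&(s["frame"].max(-1)<75); nn,l,st,ce=cv2.connectedComponentsWithStats(B.astype(np.uint8))
    if nn>1:
        i=1+st[1:,4].argmax(); m=d[l==i].mean(0); print(c,"dark blob lever axes",np.round([m@x*1e3,m@yd*1e3,m@n*1e3],1),st[i,4],"ang q",(np.arctan2(m@x,m@n)+.5).round(3))
E
python3 ball.py
```

```text
22.85 tcp in lever axes mm 4.4 -0.2 59.2 F [0.1 0.9 0.2] q [ 0.34  0.36 -0.47  1.89  0.35  0.6  -1.92]
side dark blob lever axes [-36.7  -7.1  75.4] 115 ang q 0.047
scene dark blob lever axes [-17.2   9.   78.5] 55 ang q 0.284
wrist dark blob lever axes [15.3  9.  93.7] 160 ang q 0.662
```

Run:
```python
from h import *
a=take("wrist","w12.png")["frame"]; b=take("side","d12.png")["frame"]
im=np.hstack([cv2.resize(a,(480,300)),cv2.resize(b[120:270,310:470],(320,300),interpolation=cv2.INTER_CUBIC)]); cv2.imwrite("pics/v12.png",cv2.cvtColor(im,cv2.COLOR_RGB2BGR))
```

```text
(no output)
```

View pics/v12.png

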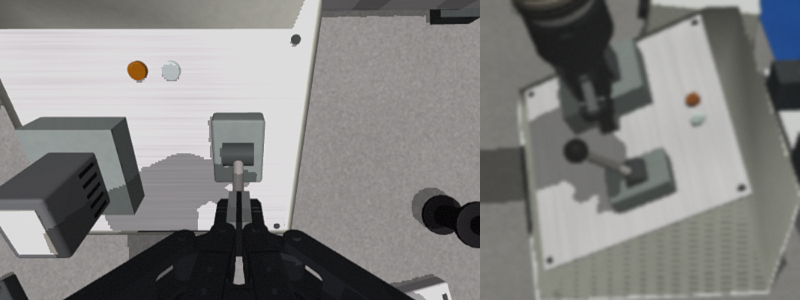

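Run:
```python
from h import *
st=bot.read_state(); print(st["tcp_pos"])
def proj(s,p):
    T=s["world_from_camera"]; q=T[:3,:3].T@(np.array(p)-T[:3,3]); return (s["cx"]+s["fx"]*q[0]/-q[2]).round(1),(s["cy"]-s["fy"]*q[1]/-q[2]).round(1),(-q[2]).round(3)
n=np.array([-.5,.0091,.866]); yd=np.array([.018,.9998,0]); x=np.cross(yd,n); pv=np.array([.6906,-.0425,.1283])
for f in("d12.png","w12.png"):
    s=dict(np.load("/tmp/%s.npz"%f)); print(f,"tcp",proj(s,st["tcp_pos"]),"pivot",proj(s,pv),[(q,proj(s,pv+.08*(np.sin(q-.5)*x+np.cos(q-.5)*n))) for q in(0,.5,.8,1)])
    P=cloud(s); 
    if f[0]=="d":
        for u,v in((357,195),(372,185),(366,197),(380,202)): print(u,v,P[v,u].round(4),s["frame"][v,u])
```

```text
[ 0.66301814 -0.04249983  0.18064542]
d12.png tcp (np.float64(377.7), np.float64(190.6), np.float64(1.062)) pivot (np.float64(388.1), np.float64(206.9), np.float64(1.103)) [(0, (np.float64(357.6), np.float64(194.5), np.float64(1.068))), (0.5, (np.float64(372.4), np.float64(184.8), np.float64(1.049))), (0.8, (np.float64(383.7), np.float64(181.5), np.float64(1.044))), (1, (np.float64(391.6), np.float64(180.6), np.float64(1.043)))]
357 195 [ 0.6195 -0.0496  0.1776] [41 40 41]
372 185 [ 0.6462 -0.057   0.2131] [40 41 40]
366 197 [ 0.6406 -0.041   0.1609] [94 94 91]
380 202 [ 0.6716 -0.0421  0.1446] [101 101  98]
w12.png tcp (np.float64(317.5), np.float64(247.9), np.float64(0.184)) pivot (np.float64(316.8), np.float64(202.3), np.float64(0.237)) [(0, (np.float64(316.7), np.float64(313.3), np.float64(0.195))), (0.5, (np.float64(316.6), np.float64(275.6), np.float64(0.167))), (0.8, (np.float64(316.6), np.float64(234.1), np.float64(0.159))), (1, (np.float64(316.6), np.float64(202.0), np.float64(0.157)))]
```

Side view: ball at crop (575,150), unchanged, so the lever has not moved and the fingers now stand beyond it. Evidently the tool swerved near the wrist's limit (joint 6 was at 0.18). I'll go back over the ball and repeat with less tilt, slowly, watching the rod.

```bash
cat > rod.py <<'E'
from h import *
n=np.array([-.5,.0091,.866]); yd=np.array([.018,.9998,0]); x=np.cross(yd,n)
st=bot.read_state(); print("t",st["t"],"tcp",np.array(st["tcp_pos"]).round(4),"F",np.array(st["contact_force"]).round(1),"j6",np.round(st["q"][5],2))
for c,b in (("side",[-.001,-.004,-.001]),("wrist",[0,0,0]),("scene",[.002,.002,.002])):
    s=take(c); d=cloud(s)-[.6906,-.0425,.1283]-b; X,Y,N=d@x,d@yd,d@n; r=np.hypot(X,N); g=s["frame"].max(-1)
    m=(r>.03)&(r<.062)&(abs(Y)<.012)&(N>.012)&(g>75)
    if m.sum()>5: a=np.arctan2(X[m],N[m])+.5; print(c,"rod q",np.percentile(a,[20,50,80]).round(2),m.sum())
    else: print(c,m.sum())
E
python3 rod.py
```

```text
t 23.1 tcp [ 0.663  -0.0425  0.1806] F [-0.8 -0.6  0.7] j6 0.6
side rod q [0.   0.07 0.11] 58
wrist rod q [0.06 0.1  0.12] 259
scene rod q [0.01 0.04 0.07] 56
```

Emit:
drive_tool(
  targets=[
    {"ax":0,"ay":0,"az":0,"x":0,"y":0,"z":0.06,"hand":-1},
    {"ax":0,"ay":0,"az":0,"x":0,"y":0,"z":0.1,"hand":-1},
    {"ax":0,"ay":0,"az":0,"x":-0.08,"y":0,"z":0,"hand":-1},
    {"ax":0,"ay":0,"az":0,"x":-0.08,"y":0,"z":0,"hand":-1},
    {"ax":0,"ay":0,"az":0,"x":-0.04,"y":0,"z":0,"hand":-1},
    {"ax":0,"ay":0,"az":0,"x":0,"y":0,"z":0,"hand":-1},
    {"ax":0,"ay":0,"az":0,"x":0,"y":0,"z":0,"hand":-1},
  ],
)

```text
t: 23.95
tcp_pos: [0.584, -0.0426, 0.2456]
tool_rot: [[0.938, -0.018, 0.345], [-0.016, -1.0, -0.009], [0.345, 0.003, -0.939]]
contact_force: [-0.3, -0.2, 0.9]
opening: 0.0001
```

```bash
python3 rod.py
python3 - <<'E'
from h import *
s=take("wrist","w13.png"); P=cloud(s); Q=P[(np.hypot(P[...,0]-.622,P[...,1]+.0416)<.02)&(P[...,2]>.15)&(P[...,2]<.19)&(s["frame"].max(-1)<70)]
print(len(Q)); A=np.c_[2*Q,np.ones(len(Q))]; sol=np.linalg.lstsq(A,(Q**2).sum(1),rcond=None)[0]; print("ball",sol[:3].round(4),np.sqrt(sol[3]+sol[:3]@sol[:3]).round(4))
E
```

```text
t 23.95 tcp [ 0.584  -0.0426  0.2456] F [-0.3 -0.2  0.9] j6 0.68
side rod q [-0.01  0.04  0.1 ] 64
wrist rod q [0.05 0.08 0.1 ] 323
scene rod q [0.01 0.03 0.06] 56
727
ball [ 0.6218 -0.0418  0.1704] 0.0124
```

Emit:
drive_tool(
  targets=[
    {"ax":0,"ay":0,"az":0,"x":0,"y":0,"z":-0.07,"hand":-1},
    {"ax":0,"ay":0,"az":0,"x":0,"y":0,"z":-0.07,"hand":-1},
    {"ax":0,"ay":0,"az":0,"x":0,"y":0,"z":-0.07,"hand":-1},
    {"ax":0,"ay":0,"az":0,"x":0,"y":0,"z":-0.05,"hand":-1},
    {"ax":0,"ay":0,"az":0,"x":0,"y":0,"z":0,"hand":-1},
    {"ax":0,"ay":0,"az":0,"x":0,"y":0,"z":0,"hand":-1},
    {"ax":0,"ay":0,"az":0,"x":0,"y":0,"z":0,"hand":-1},
  ],
)

```text
t: 24.85
tcp_pos: [0.5849, -0.0422, 0.1425]
tool_rot: [[0.938, -0.018, 0.346], [-0.016, -1.0, -0.009], [0.346, 0.003, -0.938]]
contact_force: [0.2, 0.0, 0.2]
opening: -0.0003
```

```bash
python3 rod.py
```

```text
t 24.85 tcp [ 0.5849 -0.0422  0.1425] F [0.2 0.  0.2] j6 0.46
side rod q [-0.02  0.05  0.1 ] 65
wrist rod q [0.05 0.08 0.1 ] 748
scene rod q [0.01 0.04 0.07] 57
```

Emit:
drive_tool(
  targets=[
    {"ax":0,"ay":0,"az":0,"x":0.02,"y":0,"z":0.008,"hand":-1},
    {"ax":0,"ay":0,"az":0,"x":0.02,"y":0,"z":0.01,"hand":-1},
    {"ax":0,"ay":0,"az":0,"x":0.02,"y":0,"z":0.012,"hand":-1},
    {"ax":0,"ay":0,"az":0,"x":0.02,"y":0,"z":0.014,"hand":-1},
    {"ax":0,"ay":0,"az":0,"x":0,"y":0,"z":0,"hand":-1},
  ],
)

```text
t: 25.5
tcp_pos: [0.6178, -0.0422, 0.1601]
tool_rot: [[0.938, -0.018, 0.347], [-0.016, -1.0, -0.008], [0.347, 0.002, -0.938]]
contact_force: [-0.2, -0.5, 0.0]
opening: -0.0004
```

```bash
python3 rod.py
```

```text
t 25.5 tcp [ 0.6178 -0.0422  0.1601] F [-0.2 -0.5  0. ] j6 0.52
side rod q [-0.01  0.06  0.09] 63
wrist rod q [0.05 0.08 0.1 ] 736
scene rod q [0.01 0.04 0.08] 57
```

Run:
```python
from h import *
sa=take("wrist","w14.png"); a=sa["frame"]; sb=take("side","d14.png"); b=sb["frame"]
im=np.hstack([cv2.resize(a[130:400,190:450],(416,432)),cv2.resize(b[140:230,330:410],(384,432),interpolation=cv2.INTER_CUBIC)]); cv2.imwrite("pics/v14.png",cv2.cvtColor(im,cv2.COLOR_RGB2BGR))
P=cloud(sa); st=bot.read_state(); L=(P-np.array(st["tcp_pos"]))@np.array(st["tool_rot"])
m=(abs(L[...,0])<.02)&(abs(L[...,1])<.03)&(abs(L[...,2])<.03); Q=L[m]; print(m.sum()); 
for z in np.arange(-.03,.03,.006):
    q=Q[(Q[:,2]>=z)&(Q[:,2]<z+.006)]
    if len(q): print(z.round(3),len(q),q[:,:2].min(0).round(4),q[:,:2].max(0).round(4))
```

```text
1359
-0.03 83 [ 0.0099 -0.006 ] [0.0115 0.0071]
-0.024 659 [ 0.0042 -0.0105] [0.0199 0.0085]
-0.018 525 [ 0.0015 -0.013 ] [0.02   0.0114]
-0.012 91 [ 0.006  -0.0137] [0.02   0.0115]
-0.0 1 [ 0.0194 -0.0059] [ 0.0194 -0.0059]
```

View pics/v14.png

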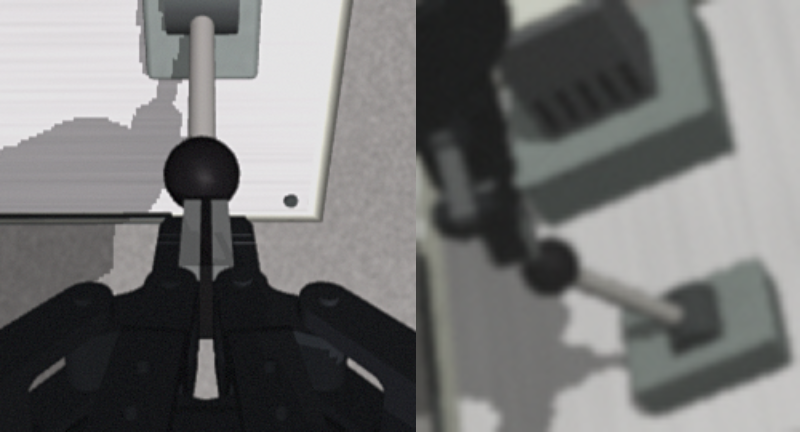

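Run:
```python
from h import *
s=dict(np.load("/tmp/w14.png.npz")); st=bot.read_state(); P=cloud(s); R=np.array(st["tool_rot"]); t=np.array(st["tcp_pos"]); L=(P-t)@R
for u,v in((311,258),(311,265),(311,275),(311,285),(311,293),(329,258),(329,275),(329,290),(300,280),(300,300)): print(u,v,(L[v,u]*1e3).round(1),s["frame"][v,u])
for f in ("w11.png","w12.png","w13.png"):
    s=dict(np.load("/tmp/%s.npz"%f))
T=s["world_from_camera"]
```

```text
311 258 [ 11.1  -3.  -32. ] [ 99 100 100]
311 265 [ 10.9  -2.9 -38.3] [ 99 100 100]
311 275 [ 10.2  -2.7 -45.6] [85 86 87]
311 285 [ 10.5  -2.6 -53.8] [87 87 88]
311 293 [ 10.9  -2.4 -59.8] [85 87 86]
329 258 [ 10.8   5.5 -31.6] [100 100  99]
329 275 [ 11.4   5.  -47.5] [98 97 98]
329 290 [ 11.4   4.6 -58.5] [98 98 99]
300 280 [  6.8  -7.6 -44.2] [18 20 21]
300 300 [ 13.2  -6.2 -67.5] [24 24 27]
```

Run:
```python
from h import *
s=dict(np.load("/tmp/w13.png.npz")); P=cloud(s); t=np.array([.584,-.0426,.2456]); R=np.array([[.938,-.018,.345],[-.016,-1,-.009],[.345,.003,-.939]]); L=(P-t)@R*1e3
for u in (306,311,318,325,329):
    for v in range(236,272,4): print(u,v,L[v,u].round(1),s["frame"][v,u].max(),end=" | ") if abs(L[v,u,0])<25 and L[v,u,2]<25 else None
    print()
s=dict(np.load("/tmp/w11.png.npz"));
```

```text
306 256 [ 11.5  -5.6 -30.1] 98 | 306 260 [ 11.1  -5.5 -33.3] 101 | 306 264 [ 11.   -5.4 -36.7] 102 | 306 268 [ 10.8  -5.3 -40. ] 104 | 
311 256 [ 10.6  -3.3 -28.5] 101 | 311 260 [ 11.   -3.2 -33.2] 102 | 311 264 [ 11.1  -3.1 -37. ] 102 | 311 268 [ 11.2  -3.  -40.8] 106 | 
318 256 [ 11.2   0.  -29.6] 21 | 318 260 [ 11.3   0.  -33.6] 24 | 318 264 [ 10.6   0.  -36.1] 17 | 318 268 [ 10.8   0.1 -40. ] 24 | 
325 256 [ 10.7   3.4 -28.7] 99 | 325 260 [ 11.4   3.3 -33.9] 103 | 325 264 [ 11.1   3.2 -36.9] 100 | 325 268 [ 11.1   3.2 -40.5] 103 | 
329 256 [ 11.4   5.3 -29.9] 100 | 329 260 [ 11.1   5.2 -33.3] 105 | 329 264 [ 10.5   5.1 -35.8] 104 | 329 268 [ 10.2   5.  -39. ] 101 |
```

The wrist depth shows the shut fingers physically end about 28 mm short of the reported TCP, so both passes went over the ball. I'll back off and go 28 mm deeper along the tool.

Emit:
drive_tool(
  targets=[
    {"ax":0,"ay":0,"az":0,"x":0,"y":0,"z":0.03,"hand":-1},
    {"ax":0,"ay":0,"az":0,"x":-0.06,"y":0,"z":0,"hand":-1},
    {"ax":0,"ay":0,"az":0,"x":-0.05,"y":0,"z":0,"hand":-1},
    {"ax":0,"ay":0,"az":0,"x":0,"y":0,"z":-0.05,"hand":-1},
    {"ax":0,"ay":0,"az":0,"x":0.01,"y":0,"z":-0.06,"hand":-1},
    {"ax":0,"ay":0,"az":0,"x":0.02,"y":0,"z":-0.04,"hand":-1},
    {"ax":0,"ay":0,"az":0,"x":0,"y":0,"z":0,"hand":-1},
    {"ax":0,"ay":0,"az":0,"x":0,"y":0,"z":0,"hand":-1},
  ],
)

```text
t: 26.55
tcp_pos: [0.5838, -0.0422, 0.1114]
tool_rot: [[0.939, -0.018, 0.344], [-0.016, -1.0, -0.009], [0.344, 0.003, -0.939]]
contact_force: [-0.1, 0.2, -0.3]
opening: -0.0001
```

```bash
python3 rod.py
```

```text
t 26.55 tcp [ 0.5838 -0.0422  0.1114] F [-0.1  0.2 -0.3] j6 0.39
side rod q [-0.01  0.04  0.11] 65
wrist rod q [0.05 0.08 0.1 ] 1052
scene rod q [0.   0.04 0.07] 56
```

Emit:
drive_tool(
  targets=[
    {"ax":0,"ay":0,"az":0,"x":0.023,"y":0,"z":0.008,"hand":-1},
    {"ax":0,"ay":0,"az":0,"x":0.023,"y":0,"z":0.01,"hand":-1},
    {"ax":0,"ay":0,"az":0,"x":0.023,"y":0,"z":0.012,"hand":-1},
    {"ax":0,"ay":0,"az":0,"x":0.023,"y":0,"z":0.014,"hand":-1},
    {"ax":0,"ay":0,"az":0,"x":0.023,"y":0,"z":0.015,"hand":-1},
    {"ax":0,"ay":0,"az":0,"x":0,"y":0,"z":0,"hand":-1},
  ],
)

```text
t: 27.3
tcp_pos: [0.6319, -0.0422, 0.1357]
tool_rot: [[0.938, -0.018, 0.347], [-0.016, -1.0, -0.008], [0.347, 0.002, -0.938]]
contact_force: [-0.3, -0.7, 1.2]
opening: -0.0
```

```bash
python3 rod.py
```

```text
t 27.3 tcp [ 0.6319 -0.0422  0.1357] F [-0.3 -0.7  1.2] j6 0.48
side rod q [0.29 0.35 0.4 ] 55
wrist rod q [0.36 0.38 0.41] 803
scene rod q [0.32 0.35 0.38] 57
```

The lever is moving (q about 0.36). Continue.

Emit:
drive_tool(
  targets=[
    {"ax":0,"ay":0,"az":0,"x":0.024,"y":0,"z":0.014,"hand":-1},
    {"ax":0,"ay":0,"az":0,"x":0.024,"y":0,"z":0.012,"hand":-1},
    {"ax":0,"ay":0,"az":0,"x":0.024,"y":0,"z":0.01,"hand":-1},
    {"ax":0,"ay":0,"az":0,"x":0.024,"y":0,"z":0.008,"hand":-1},
    {"ax":0,"ay":0,"az":0,"x":0.018,"y":0,"z":0.006,"hand":-1},
    {"ax":0,"ay":0,"az":0,"x":0,"y":0,"z":0,"hand":-1},
  ],
)

```text
t: 28.05
tcp_pos: [0.6768, -0.0423, 0.1549]
tool_rot: [[0.938, -0.018, 0.345], [-0.016, -1.0, -0.008], [0.346, 0.002, -0.938]]
contact_force: [0.1, 0.2, -0.5]
opening: 0.0003
```

```bash
python3 rod.py
```

```text
t 28.05 tcp [ 0.6768 -0.0423  0.1549] F [ 0.1  0.2 -0.5] j6 0.56
side rod q [0.81 0.87 0.97] 47
wrist 0
scene rod q [0.94 0.99 1.02] 38
```

Emit:
drive_tool(
  targets=[
    {"ax":0,"ay":0,"az":0,"x":0.008,"y":0,"z":0,"hand":-1},
    {"ax":0,"ay":0,"az":0,"x":0.008,"y":0,"z":0,"hand":-1},
    {"ax":0,"ay":0,"az":0,"x":0,"y":0,"z":0,"hand":-1},
  ],
)

```text
t: 28.5
tcp_pos: [0.6819, -0.0424, 0.1543]
tool_rot: [[0.939, -0.018, 0.344], [-0.016, -1.0, -0.009], [0.344, 0.003, -0.939]]
contact_force: [0.3, -0.1, -0.6]
opening: 0.0002
```

Emit:
drive_tool(
  targets=[
    {"ax":0,"ay":0,"az":0,"x":0.006,"y":0,"z":0,"hand":-1},
    {"ax":0,"ay":0,"az":0,"x":0.004,"y":0,"z":0,"hand":-1},
    {"ax":0,"ay":0,"az":0,"x":0,"y":0,"z":0,"hand":-1},
  ],
)

```text
t: 28.8
tcp_pos: [0.6835, -0.0425, 0.153]
tool_rot: [[0.94, -0.018, 0.34], [-0.016, -1.0, -0.01], [0.34, 0.004, -0.94]]
contact_force: [-7.5, 0.6, 2.1]
opening: 0.0001
```

```bash
python3 rod.py
```

```text
t 28.8 tcp [ 0.6835 -0.0425  0.153 ] F [-7.5  0.6  2.1] j6 0.57
side rod q [0.87 0.96 1.05] 45
wrist 0
scene rod q [0.97 1.04 1.07] 39
```

End stop reached (7.5 N, q about 1.0). Back off, rise and check everything.

Emit:
drive_tool(
  targets=[
    {"ax":0,"ay":0,"az":0,"x":-0.02,"y":0,"z":0,"hand":-1},
    {"ax":0,"ay":0,"az":0,"x":-0.05,"y":0,"z":0,"hand":-1},
    {"ax":0,"ay":0,"az":0,"x":-0.08,"y":0,"z":0.02,"hand":-1},
    {"ax":0,"ay":0,"az":0,"x":-0.06,"y":0,"z":0.08,"hand":-1},
    {"ax":0,"ay":0,"az":0,"x":0,"y":0,"z":0.1,"hand":-1},
    {"ax":0,"ay":0,"az":0,"x":0,"y":0,"z":0.1,"hand":-1},
    {"ax":0,"ay":0,"az":0,"x":0,"y":0,"z":0.05,"hand":-1},
    {"ax":0,"ay":0,"az":0,"x":0,"y":0,"z":0,"hand":-1},
  ],
)

```text
t: 29.75
tcp_pos: [0.6038, -0.0423, 0.299]
tool_rot: [[0.936, -0.018, 0.351], [-0.016, -1.0, -0.01], [0.352, 0.004, -0.936]]
contact_force: [0.4, -0.3, -0.1]
opening: -0.0001
```

```bash
python3 rod.py
python3 - <<'E'
from top import *
s=take("wrist","w15.png"); P=cloud(s); n=np.array([-.5,.0091,.866]); yd=np.array([.018,.9998,0]); x=np.cross(yd,n)
d=P-[.6906,-.0425,.1283]; r=np.linalg.norm(d,axis=-1); B=(r<.1)&(r>.062)&(d@n>.03)&(s["frame"].max(-1)<75); Q=P[B]
A=np.c_[2*Q,np.ones(len(Q))]; sol=np.linalg.lstsq(A,(Q**2).sum(1),rcond=None)[0]; c=sol[:3]-[.6906,-.0425,.1283]; print("ball",sol[:3].round(4),len(Q),"q",(np.arctan2(c@x,c@n)+.5).round(3))
Q=P-[.6698,.1124,.1286]; X,Y,Z=Q@x,Q@yd,Q@n; m=(abs(X)<.027)&(abs(Y)<.02)&(Z>.062)&(Z<.08); f=((abs(X)>.036)|(abs(Y)>.032))&(abs(X)<.047)&(abs(Y)<.04)&(abs(Z)<.006); print("relay top",np.median(Z[m]).round(4) if m.any() else None,"face",np.median(Z[f]).round(4))
c=take("scene","s15.png"); P=cloud(c)
for nm,a in (("coil",((.445,-.300),.127,.14,.04)),("round",((.453,.115),.09,.105,.05))): print(nm,blob(P,*a))
im=np.hstack([cv2.resize(s["frame"],(400,250)),cv2.resize(c["frame"],(400,250))]); cv2.imwrite("pics/v15.png",cv2.cvtColor(im,cv2.COLOR_RGB2BGR))
E
```

```text
t 29.75 tcp [ 0.6038 -0.0423  0.299 ] F [ 0.4 -0.3 -0.1] j6 0.79
side rod q [0.92 0.96 1.05] 46
wrist 0
scene rod q [1.02 1.05 1.06] 32
ball [ 0.6881 -0.0428  0.2085] 715 q 0.992
relay top 0.0707 face -0.0001
coil (array([ 446.8, -300.6]), array([42.2, 37.3]), 54.6, 'z', np.float64(0.1323), 'mean', array([ 0.4477, -0.2995,  0.1319]), 96)
round (array([452. , 115.9]), array([51.1, 52.7]), 81.9, 'z', np.float64(0.0966), 'mean', array([0.4544, 0.1159, 0.0964]), 257)
```

View pics/v15.png

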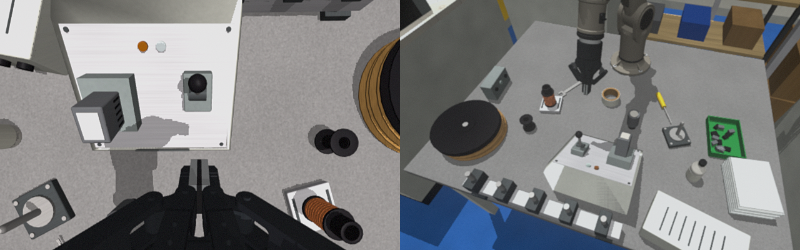

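The image shows the lever over (left view (197,85)), the relay in its socket (100,115), the coil on the pallet (330,210), the empty spindle (38,210), and the robot clear of everything. Hand in.

```bash
python3 -c "
from cell import bot
print(bot.job_done())"
```

```text
the job is handed in; nothing more can be done
None
```

The job is done in the order asked and handed in at about 30 s of the 61 s. The coil is on the pallet and released, the relay is in the socket, and the run lever is pushed over.

**Last checks**
- **Coil:** its top is at 132 mm, which matches 20 mm of plate plus 112 mm of coil, so it is fully seated.
- **Relay:** it reached a firm stop at full depth under about 26 N. Its top is parallel to the socket face and reads 70.7 mm above it, against a nominal 70 mm. Relay heights read about 0.8 mm high on the table as well, so I take it as fully home.
- **Lever:** it reached its end stop at 7.5 N. The wrist camera gives q = 0.99; the side and scene cameras give 0.96 and 1.05.
- **Round unit:** it has not moved.
- **Robot:** at hand-in the gripper was clear of everything and reading about zero force.

**What went wrong on the way**
- My first move was refused because a row was missing fields.
- My first two lever pushes passed over the ball without moving it. With the jaws shut, the fingers end about 28 mm short of the reported TCP, which disagrees with the description. A third push, 28 mm deeper, worked.
- An early fit showed the relay leaning about 1 degree. A cleaner fit, checked against the socket face in the same image, showed no lean.

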